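# Peg the carving blanks in the jig

### The job

Set every wooden blank, peg up, flat in its own bay of the jig, swing the clamp frame over onto them, and only then drive every peg fully home with the mallet, never with the gripper itself. When all pegs are home, stand the mallet back on the open bench on its striking face, swing the clamp all the way back, and only then move the blanks to the tray, laid flat with pegs up. Leave everything else on the bench where it is.

Things in the scene. Friction and masses are not known exactly. Their poses are not given: they have to be found in the camera images.
- jig: Fixed jig: plywood base, x -95 to +105, y +-118 mm, 12 mm thick; on it three open-topped bays side by side, bounded by dark fences 12 mm high (tops 24 mm above bench). Origin on the bench under the middle bay's centre; x points away from the robot to the clamp's hinge, z up. Two hinge brackets at x 87, y +-112 reach 84 mm high.
- bay2 (a point): Centre of the floor of the middle bay, 12 mm above the bench. Every bay is 126 mm long (jig x) and 40 mm wide (jig y); the other two are centred 68 mm to either side along jig y (jig y -68 and +68).
- clamp_hinge (a point): Middle of the clamp frame's hinge line (parallel to jig y), at jig x 85, y 0, z 68 mm. The frame: two steel side arms (10 mm wide, 14 mm high, at jig y +-101) joined at their ends by the handle bar and, 132 mm from the hinge line, by a 12 mm square steel pressure bar. Swung over, that bar lies across the tops of the blanks at jig x -47, its own top 12 mm above them.
- clamp_handle (a point): Middle of the clamp frame's round wooden handle bar, 18 mm thick, 192 mm long along jig y, 195 mm from the hinge line. It can be pinched from above, fingers closing along jig x, and turns between the fingers. Fully back: jig x +135, z 256 mm. Swung over: jig x -110, z 68 mm.
- clamp_swing (a joint): Angle of the clamp frame (rad): 0 = fully back against its stop, leaning 15 degrees away from the robot past upright; 0.26 = upright (dead centre); about 1.83 = swung over towards the robot, level, pressure bar resting on the blanks. 0.35 kg: past upright it falls of itself either way, with little friction.
- tray: Fixed shallow open tray, plywood, 170 (x) x 200 (y) x 26 mm high, walls and floor 6 mm. Origin under its centre.
- mallet: Square-headed wooden joiner's mallet, loose, about 0.38 kg, standing on one striking face. Head 44 x 44 mm, 80 mm high; handle level, 24 mm wide (y) and 28 mm high, its axis 40 mm above the face, running from the head to x -142 mm. Origin at the centre of the lower striking face, z up through the head, handle towards -x. Good grip: handle at x -45 mm, fingers closing along y.
- blank1: Loose plain wooden blank, 120 (x) x 34 (y) x 50 (z) mm, about 0.15 kg, with a peg standing in the middle of its top. Origin at the centre of its underside. All blanks are alike; two or three are present.
- peg1: The dark wooden peg of blank1, 18 mm across, held in its hole by friction and a light spring. Origin at the centre of its top end, z up. It stays where it is driven.
- peg1_drive (a joint): How far the peg of blank1 is driven (m): 0 = top 22 mm above the blank; 0.020 = fully home, against a stop, top 2 mm above the blank. Resists with about 7 to 9 N.
- blank2: Loose plain wooden blank, 120 (x) x 34 (y) x 50 (z) mm, about 0.15 kg, with a peg standing in the middle of its top. Origin at the centre of its underside. All blanks are alike; two or three are present.
- peg2: The dark wooden peg of blank2, 18 mm across, held in its hole by friction and a light spring. Origin at the centre of its top end, z up. It stays where it is driven.
- peg2_drive (a joint): How far the peg of blank2 is driven (m): 0 = top 22 mm above the blank; 0.020 = fully home, against a stop, top 2 mm above the blank. Resists with about 7 to 9 N.
- blank3: Loose plain wooden blank, 120 (x) x 34 (y) x 50 (z) mm, about 0.15 kg, with a peg standing in the middle of its top. Origin at the centre of its underside. All blanks are alike; two or three are present.
- peg3: The dark wooden peg of blank3, 18 mm across, held in its hole by friction and a light spring. Origin at the centre of its top end, z up. It stays where it is driven.
- peg3_drive (a joint): How far the peg of blank3 is driven (m): 0 = top 22 mm above the blank; 0.020 = fully home, against a stop, top 2 mm above the blank. Resists with about 7 to 9 N.
- gouge_a: Bystander: carving gouge lying flat, 210 mm long, 24 mm high. Origin near the middle of its handle's underside.
- gouge_b: Bystander: carving gouge, 190 mm long, lying flat.
- gouge_c: Bystander: carving gouge, 220 mm long, lying flat.
- phone: Bystander: black telephone, 150 x 72 x 9 mm.
- cup: Bystander: lidded green drink cup with straw, 92 mm across, 140 mm high without the straw (190 with).
- offcut: Bystander: wood offcut, 90 x 130 x 45 mm.
- glue: Bystander: glue bottle, 60 mm across, 170 mm high.

How it is judged:
By the outcome, as a careful person would: the job done as asked, in the order asked, and still so for the second after the job is handed in, with the robot touching nothing.
Of blank1, blank2, blank3 only 2 to 3 are there at a start; the rules pass over those that are not, and their reading is None.
At some moment in a run one of blank1, blank2, blank3 may be knocked a few centimetres aside while the robot is not near it.
It also fails if it takes over 210 s, if anything falls off the work surface, if the arm or the gripper's body presses on something with over 40 N, if the wrist force passes 120 N, or if a joint passes its speed limit or range.

### The arm

A 6-joint arm with a two-finger parallel gripper is mounted at the origin on the work surface. World frame = base frame: x ahead of the robot, y to its left, z up, the work surface at z = 0. Lengths are in m, angles in rad, forces in N, time in s.
With the tool pointing down it reaches from about 0.3 to 0.775 m from the base axis. Payload 14.6 kg.
Tool frame: the origin (TCP) lies on the centre line of the jaws, within the pads' length; the fingertips stand 22 mm ahead of it and the grasp point (between the pads) lies 3 mm ahead of it; x points along the fingers, y is the direction in which the jaws open and shut, and the axes are right-handed (so a half turn about x gives the same grasp; the last joint's range is limited). The gripper opens to 94 mm and grips with 3 to 60 N. Pads are 16 mm wide; open, the fingers measure 119 mm over their backs; the gripper's body (75 mm by 177 mm) begins 78 mm behind the grasp point.
Start: joints at [-1.265, 0.3, 1.521, -0, 1.321, -0.067], TCP at [0.2, -0.512, 0.197] pointing down, gripper open.
Joint ranges: [-3.03, 3.03], [-0.79, 2.21], [0.23, 2.52], [-1.04, 4.18], [0, 3.07], [-2.55, 2.55]. Speed limits (rad/s): [2.22, 2.22, 2.57, 3.14, 3.14, 3.14].

### API

Orientations are given as a rotation vector (axis times angle).
In Python, from workcell import r, snapshot, look_for gives the robot as it stands.
- The arm moves only by the tool arm_command, never from a script. Its argument "motion" is a list that holds one entry, the list of rows, each a list of 4 numbers: the shift along the world's x, y, z in units of 40 mm (1.0 is 40 mm), then the turn about the world's z in units of 8 degrees (1.0 is 8 degrees). A call has exactly 5 rows; each row is the pose to reach, as a shift and turn from the pose commanded when the call began; what a row does not reach only later rows make up. A row lasts 1/8 s, in which the tool goes at most 62.5 mm and 10.7 degrees, less where a joint would pass 70% of its speed; a pose out of reach is approached as far as the arm can. A call with a gripper value outside its range is refused whole. "claw" is the finger opening in mm, from 0 to 94, set as the call begins (left out, the last holds). The fingers move at their own pace and stop on an object; "grip_force" is the grip in N (left out, the last holds). Time passes only in rows, so rows that repeat a pose let the fingers close, or fill a call up. It gives the time, the measured TCP pose, the force and the opening at its end, in the units of the state.
- r.state(): the state, without advancing time (a new reading comes with each control period).
- snapshot(name): name is "side" or "top"; returns a dict with "img" (384x512x3 uint8, red, green, blue), "vertical_fov" (degrees; the focal length in pixels is half the picture's height over the tangent of half this angle, whatever the lens; pixels are square), "cx", "cy" (the principal point, pixels), "k1" (the pictures are not rectified: a ray, as slopes to the right and down, at radius r is drawn at 1 + k1 r^2 times it, then the intrinsics apply), "rvec" (rotation vector, rad) and "tvec" (3), from world to camera coordinates, as OpenCV has them. Camera axes: x right, y down, z forward; pixel columns grow to the right and rows downward; lengths in m; the calibration is good to about 2 mm. A picture is of the moment at which its call begins. There is no depth.
- r.close_job(): hands the job in, once; it reports no verdict.
Trained networks look in the newest picture that a camera, given by its name, has taken for a name from the list of things; names that differ only in an ending like _2 or _b are one class to them, and where a whole thing is asked for, a point or a joint stands for the part that bears it (a point fixed in the world has none). Each returns a list of dicts, best first, with "confidence" (0 to 1); they miss things now and then, are a little off and sometimes report something else, mostly with a low value. They report only what shows in the picture. A call takes as long as a camera call.
- look_for(camera, query): "box" ([left, top, right, bottom] in pixels, round what is visible of it).
The state is a dict: "time": time; "joints": joint angles; "joint_vel": joint speeds; "tau": joint torques, N m; "ee_pos": TCP position; "orientation": TCP orientation; "contact_force": force on the tool from outside, world axes, zero at the start; "moment": the same for the moment, N m; "finger_gap": finger opening in m.
Only numpy, scipy, OpenCV 4.12 (cv2) and the standard library are available. Lean on these libraries where they do the work, as an engineer would, in place of code of your own. Each camera call takes 0.05 s, during which the arm holds its last target.

## Working session

There is one attempt and no reset: what is moved stays moved. The work goes in short steps, Python scripts to look and compute and a tool call to move; the robot and the scene stay as the last step left them, time stands still between calls to the robot, and variables do not carry over. Pictures are saved under pics/ and viewed, and the job is handed in when it is done.

Besides the shell and the picture viewer there is one more tool, called after ">>>" as name(argument=value, ...), one argument or row to a line, values as JSON. arm_command: Moves the arm, as the interface text tells. Its arguments: {"type":"object","properties":{"motion":{"type":"array"},"claw":{"type":"number"},"grip_force":{"type":"number"}},"required":["motion"]}

```bash
ls; mkdir -p pics; cat > h.py <<'E'
import numpy as np, cv2
from workcell import r, snapshot, look_for
def save(s,n,scale=1.5):
    im=cv2.cvtColor(s['img'],cv2.COLOR_RGB2BGR)
    im=cv2.resize(im,None,fx=scale,fy=scale,interpolation=cv2.INTER_CUBIC)
    cv2.imwrite('pics/'+n+'.png',im)
def cal(s):
    H=s['img'].shape[0]; f=H/2/np.tan(np.radians(s['vertical_fov'])/2)
    R=cv2.Rodrigues(np.array(s['rvec'],float))[0]; return f,R,np.array(s['tvec'],float)
def proj(s,P):
    f,R,t=cal(s); P=np.atleast_2d(P); c=P@R.T+t; u=c[:,:2]/c[:,2:]
    r2=(u**2).sum(1,keepdims=True); u=u*(1+s['k1']*r2)
    return u*f+[s['cx'],s['cy']]
def ray(s,px):
    f,R,t=cal(s); d=(np.array(px,float)-[s['cx'],s['cy']])/f; u=d.copy()
    for _ in range(30): u=d/(1+s['k1']*(u@u))
    return -R.T@t, R.T@np.array([u[0],u[1],1.])
def atz(s,px,z):
    o,d=ray(s,px); return o+d*(z-o[2])/d[2]
E
python3 - <<'E'
from h import *
for n in ['side','top']:
    s=snapshot(n); save(s,n+'0'); print(n,{k:s[k] for k in s if k!='img'}, 'cam',ray(s,(256,192))[0])
    for q in ['blank1','peg1','mallet','jig','tray','clamp_handle','cup','glue','offcut','phone','gouge_a']:
        print(q,[(round(d['confidence'],2),[round(x) for x in d['box']]) for d in look_for(n,q)][:5])
print(r.state())
E
```

```text
pics
side {'vertical_fov': 52.45111300445637, 'cx': 251.03893371079974, 'cy': 191.29763360120958, 'k1': -0.06639767502246302, 'rvec': array([ 0.53099881, -2.50537629,  1.44928069]), 'tvec': array([0.54164318, 0.2675445 , 1.40715652])} cam [0.06699154 1.21400102 0.93099974]
blank1 [(0.89, [227, 249, 255, 284]), (0.57, [261, 263, 282, 296])]
peg1 []
mallet [(0.76, [264, 173, 279, 201])]
jig [(0.6, [218, 151, 288, 247])]
tray [(0.62, [262, 172, 276, 200]), (0.61, [283, 186, 328, 215])]
clamp_handle [(0.87, [216, 153, 251, 216])]
cup [(0.69, [214, 151, 288, 247]), (0.62, [222, 284, 256, 320])]
glue [(0.55, [280, 145, 292, 182])]
offcut [(0.81, [213, 186, 241, 208])]
phone [(0.87, [192, 211, 222, 230])]
gouge_a [(0.67, [161, 237, 192, 270]), (0.44, [238, 175, 262, 198])]
top {'vertical_fov': 53.8564077295947, 'cx': 257.1861239992009, 'cy': 193.57874772642168, 'k1': -0.06929825822871677, 'rvec': array([ 2.23194896, -2.16684514,  0.1034516 ]), 'tvec': array([-0.01193676,  0.6051225 ,  1.31064649])} cam [0.5147912  0.03977939 1.3481534 ]
blank1 [(0.9, [157, 212, 199, 226]), (0.72, [157, 249,
[... 478 characters left out ...]
.7, [321, 159, 374, 167])]
{'time': 1.2, 'joints': array([-1.26459489e+00,  2.99923891e-01,  1.52099143e+00,  2.44879780e-05,
        1.32072201e+00, -6.65809477e-02]), 'joint_vel': array([ 3.07426746e-05,  2.02958663e-03,  5.21371193e-04,  1.49011059e-04,
       -7.68663293e-04, -7.73366220e-04]), 'tau': array([-2.71247402e-03, -5.31665146e+01, -3.52919340e+01,  7.08020199e-02,
        2.13662779e-02,  3.85109809e-05]), 'ee_pos': array([ 0.20032392, -0.5122076 ,  0.1967361 ]), 'orientation': array([ 2.01777471,  0.38055081, -2.01773731]), 'contact_force': array([ 0.5173164 ,  0.43379147, -0.06967779]), 'moment': array([0.02449691, 0.05493726, 0.00104488]), 'finger_gap': 0.09394038378058771}
```

View pictures.

View pics/side0.png

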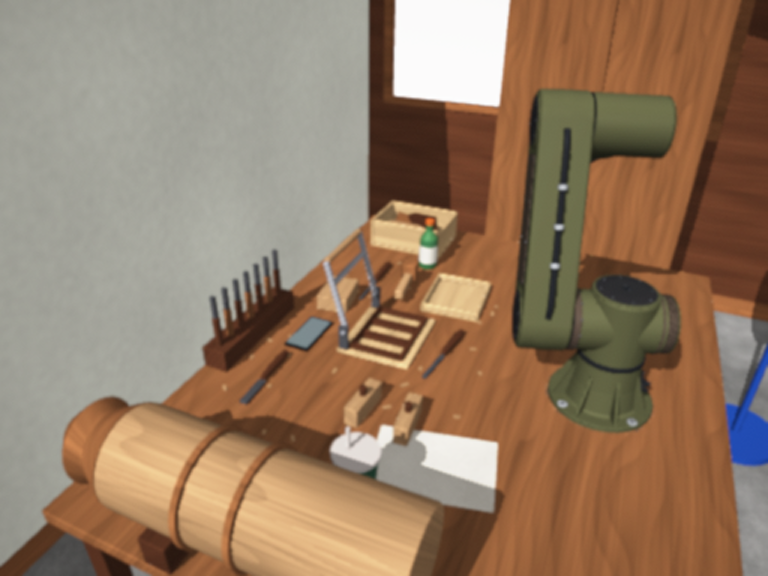

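View pics/top0.png

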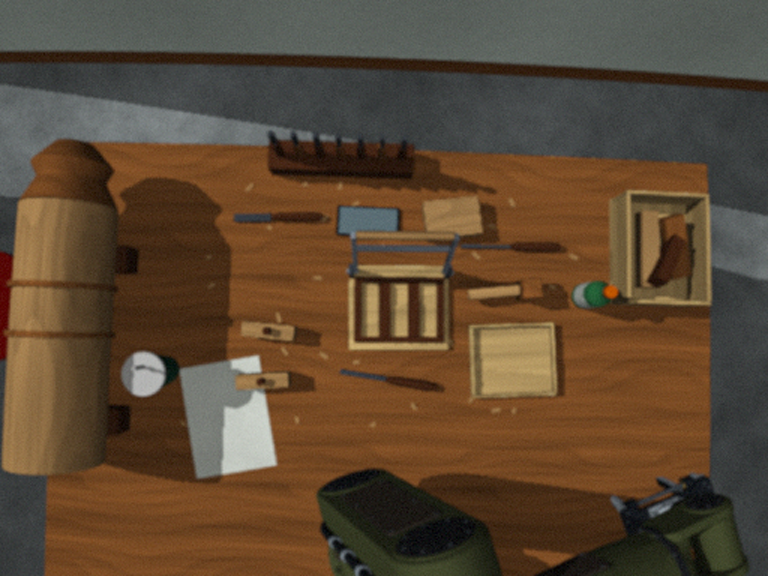

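```bash
python3 - <<'E'
from h import *
t=snapshot('top')['img']; s=snapshot('side')['img']
def crop(im,x0,y0,x1,y1,n):
    c=cv2.resize(im[y0:y1,x0:x1],None,fx=6,fy=6,interpolation=cv2.INTER_CUBIC); cv2.imwrite('pics/'+n+'.png',cv2.cvtColor(c,cv2.COLOR_RGB2BGR))
crop(t,290,150,410,240,'c1'); crop(s,210,140,340,240,'c2'); crop(t,140,195,230,275,'c3'); crop(s,210,230,300,310,'c4')
crop(t,220,145,320,240,'c5')
E
```

```text
(no output)
```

View pics/c1.png

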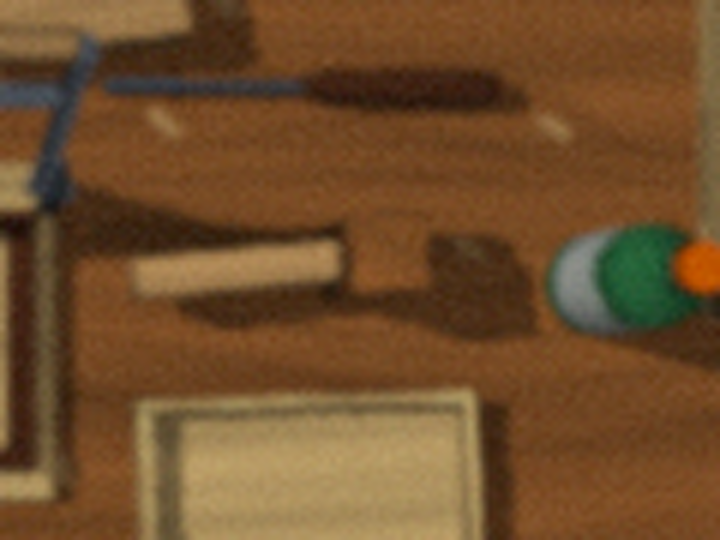

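View pics/c2.png

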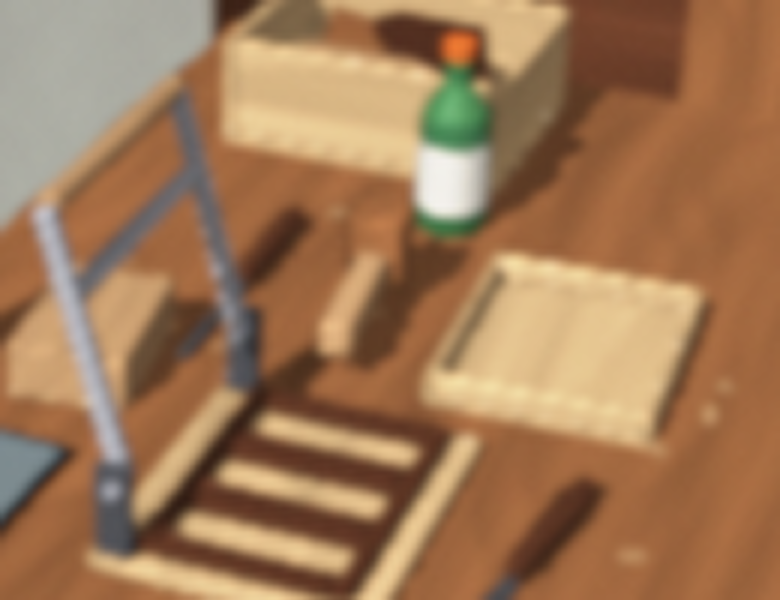

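View pics/c3.png

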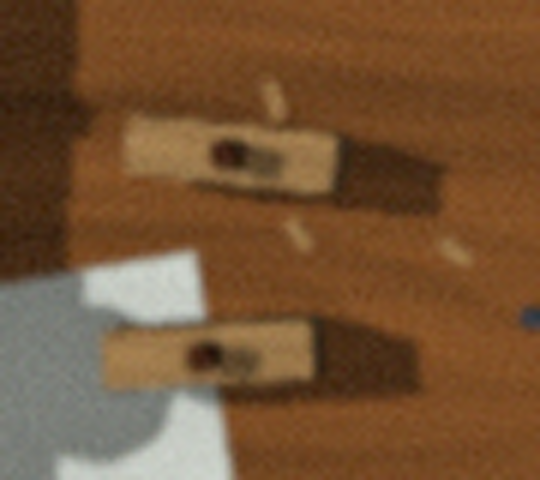

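View pics/c4.png

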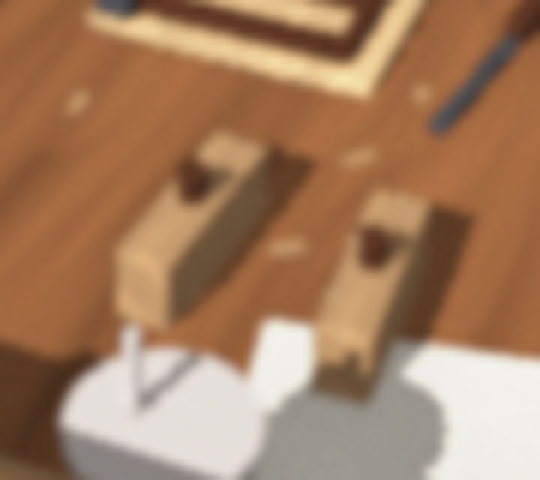

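View pics/c5.png

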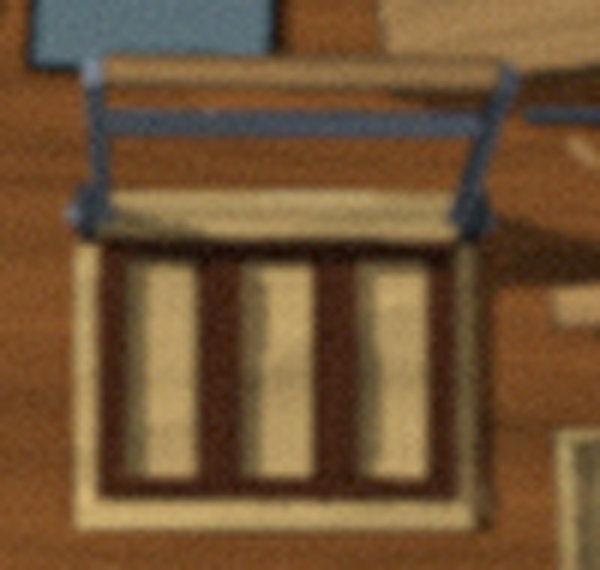

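```bash
cat > fit.py <<'E'
from h import *
from scipy.optimize import minimize
from scipy.ndimage import gaussian_filter, map_coordinates
def box(x0,x1,y0,y1,z0,z1):
    P=[]
    for a in((x0,y0),(x1,y0),(x1,y1),(x0,y1)): P+= [(*a,z0),(*a,z1)]
    P=np.array(P,float)
    E=[(1,3),(3,5),(5,7),(7,1),(0,1),(2,3),(4,5),(6,7),(0,2),(2,4),(4,6),(6,0)]
    F=[((1,3,5,7),(0,0,1)),((0,1,3,2),(0,-1,0)),((2,3,5,4),(1,0,0)),((4,5,7,6),(0,1,0)),((6,7,1,0),(-1,0,0))]
    return P,F
def mats(p):
    c,s=np.cos(p[2]),np.sin(p[2]); return np.array([[c,-s,0],[s,c,0],[0,0,1]]),np.array([p[0],p[1],0])
def lines(boxes,p,cam):
    # silhouette/visible edges of boxes (per box backface culling), top faces
    R,t=mats(p); o=ray(cam,(256,192))[0]; L=[]
    for P,F in boxes:
        W=P@R.T+t; seen=set()
        for idx,n in F:
            ctr=W[list(idx)].mean(0)
            if (o-ctr)@(R@np.array(n,float))>0:
                for a,b in zip(idx,idx[1:]+idx[:1]): seen.add((min(a,b),max(a,b)))
        for a,b in seen: L.append((W[a],W[b]))
    return L
def fit(cams,boxes,p0,extra=(),sig=1.0,ang=1.,names=None):
    G=[]
    for c in cams:
        g=c['img'].astype(float)
        gx=sum(gaussian_filter(g[...,k],sig,order=(0,1)) **2+gaussian_filter(g[...,k],sig,order=(1,0))**2 for k in range(3))
        G.append(np.sqrt(gx))
    def cost(q):
        p=[q[0],q[1],q[2]]
        v=0
        for c,g in zip(cams,G):
            pts=[]
            for a,b in lines(boxes,p,c):
                n=max(3,int(np.linalg.norm(b-a)/.002)); w=np.linspace(.03,.97,n)[:,None]; pts.append(a+(b-a)*w)
            uv=proj(c,np.vstack(pts)); v-=np.mean(map_coordinates(g,[uv[:,1],uv[:,0]],order=1))/g.mean()
        return v
    best=None
    for dx in(-.008,0,.008):
      for dy in(-.008,0,.008):
        for da in(-.08,0,.08):
          q0=np.array(p0)+[dx,dy,da]
          m=minimize(cost,q0,method='Nelder-Mead',options=dict(initial_simplex=[q0,q0+[.006,0,0],q0+[0,.006,0],q0+[0,0,.06]],xatol=2e-4,fatol=1e-4))
          if best is None or m.fun<best.fun: best=m
    return best.x,best.fun
def draw(im,boxes,p,cam,col=(0,255,0),sc=1):
    for a,b in lines(boxes,p,cam):
        uv=proj(cam,np.array([a,b])); q=((uv+.5)*sc-.5)
        cv2.line(im,tuple(np.round(q[0]).astype(int).tolist()),tuple(np.round(q[1]).astype(int).tolist()),col,1)
BLANK=[box(-.06,.06,-.017,.017,0,.05),box(-.008,.008,-.008,.008,.05,.072)]
BLANKf=BLANK[:1]
MAL=[box(-.022,.022,-.022,.022,0,.08),box(-.142,-.022,-.012,.012,.026,.054)]
JIG=[box(-.095,.105,-.118,.118,0,.012)]
TRAY=[box(-.085,.085,-.1,.1,0,.026)]
E
python3 - <<'E'
from fit import *
t=snapshot('top'); s=snapshot('side')
np.savez('s0.npz',t=t['img'],s=s['img'])
from scipy.spatial.transform import Rotation as Ro
print(Ro.from_rotvec(r.state()['orientation']).as_matrix().round(3))
g={'b1':(BLANKf,atz(t,(178,220),.05),np.pi/2-.1),'b2':(BLANKf,atz(t,(175,254),.05),np.pi/2+.05),
 'mal':(MAL,atz(t,(353,191),.08),-np.pi/2+.06),'jig':(JIG,atz(t,(267,194),.012),0),'tray':(TRAY,atz(t,(342,239),.026),0)}
ims={'t':t['img'][...,::-1],'s':s['img'][...,::-1]}
ims={k:cv2.resize(np.ascontiguousarray(v),None,fx=4,fy=4,interpolation=cv2.INTER_CUBIC) for k,v in ims.items()}
for k,(b,c,a) in g.items():
    p,f=fit([t,s],b,(c[0],c[1],a)); pt,_=fit([t],b,(c[0],c[1],a)); 
    print(k,np.round(c[:2],3),p.round(4),round(f,2),'top only',pt.round(4))
    draw(ims['t'],b,p,t,sc=4); draw(ims['s'],b,p,s,sc=4)
cv2.imwrite('pics/f1.png',ims['t'][500:1100,560:1360]); cv2.imwrite('pics/f2.png',ims['s'][600:1200,800:1400])
cv2.imwrite('pics/f3.png',ims['t'][700:1100,1150:1650])
E
```

```text
[[ 0.     0.364 -0.931]
 [-0.    -0.931 -0.364]
 [-1.     0.    -0.   ]]
b1 [0.504 0.275] [0.5036 0.2801 1.502 ] -8.34 top only [0.5037 0.2798 1.4981]
b2 [0.389 0.281] [0.3905 0.2861 1.6284] -8.64 top only [0.3905 0.2899 1.5489]
mal [ 0.62  -0.318] [ 0.6189 -0.3263 -1.4586] -8.61 top only [ 0.6195 -0.3242 -1.4435]
jig [ 0.605 -0.029] [ 0.5834 -0.0369  0.0382] -10.09 top only [ 0.5948 -0.0373  0.0315]
tray [ 0.454 -0.297] [ 0.4548 -0.297   0.0584] -9.79 top only [ 0.4527 -0.2968  0.0554]
```

View pics/f1.png

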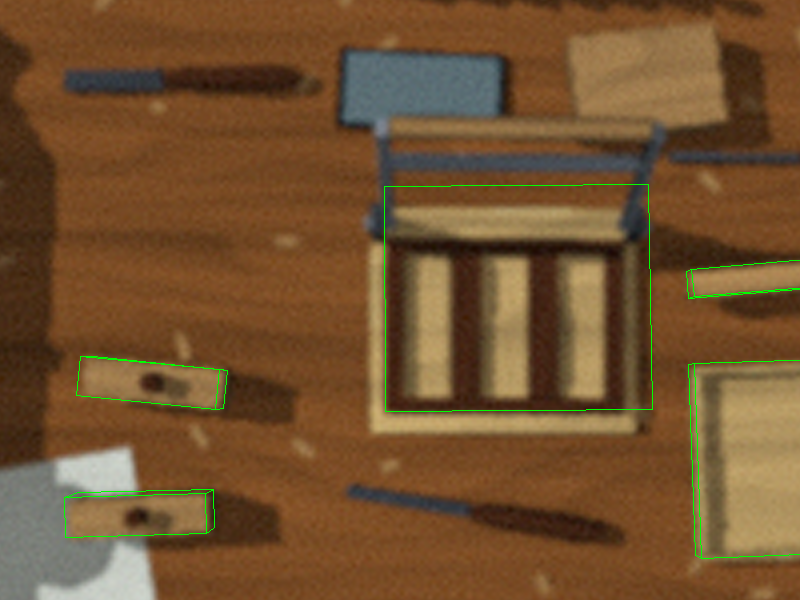

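View pics/f2.png

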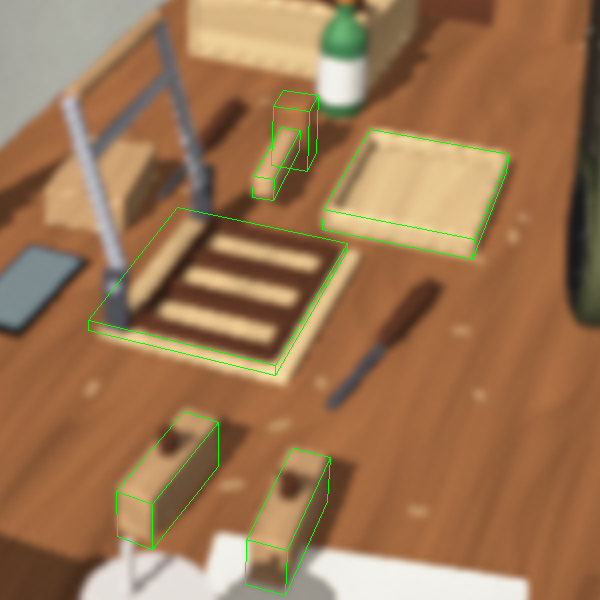

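View pics/f3.png

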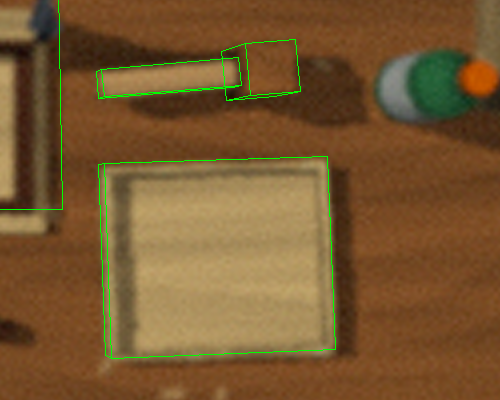

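```bash
cat >> fit.py <<'E'
JIG=[box(-.095,.105,-.118,.118,0,.012),box(.129,.141,-.096,.096,.247,.265)]+[box(-.063,.063,y-.02,y+.02,.012,.0121) for y in(-.068,0,.068)]
E
python3 - <<'E'
from fit import *
t=snapshot('top'); s=snapshot('side')
a=atz(t,(232.5,233),.012);b=atz(t,(299,233),.012);print(a,b)
p0=((a+b)/2)[:2]+[.095,0]
ims={'t':t['img'][...,::-1],'s':s['img'][...,::-1]}
ims={k:cv2.resize(np.ascontiguousarray(v),None,fx=6,fy=6,interpolation=cv2.INTER_CUBIC) for k,v in ims.items()}
for cams in ([t,s],[t],[s]):
  for sg in(.8,1.2): 
    p,f=fit(cams,JIG,(*p0,0.03),sig=sg); print(p.round(4),f)
    if len(cams)==2: P=p
draw(ims['t'],JIG,P,t,sc=6); draw(ims['s'],JIG,P,s,sc=6)
for n,z in(('b1',(.5036,.2801,1.502)),('b2',(.3905,.2861,1.6284))):
  for cams in ([t,s],[t],[s]):
    p,f=fit(cams,BLANK,z,sig=.8); print(n,p.round(4),f)
    if len(cams)==2: P=p
  draw(ims['t'],BLANK,P,t,sc=6); draw(ims['s'],BLANK,P,s,sc=6)
cv2.imwrite('pics/g1.png',ims['t'][870:1440,1320:1920]); cv2.imwrite('pics/g2.png',ims['s'][880:1480,1260:1860])
cv2.imwrite('pics/g3.png',np.hstack([ims['t'][1200:1620,900:1260],ims['s'][1450:1870,1320:1720]]))
E
```

```text
[0.46424204 0.08858682 0.012     ] [ 0.47065944 -0.14607837  0.012     ]
[ 0.5648 -0.0369  0.0296] -10.756728315891522
[ 0.5647 -0.0364  0.0267] -10.349562282141354
[ 0.5635 -0.0252  0.0297] -5.218011626349847
[ 0.5635 -0.0253  0.028 ] -5.200752583621033
[ 0.5675 -0.0368  0.025 ] -6.601828394396987
[ 0.5677 -0.0366  0.0242] -6.031009069931953
b1 [0.5036 0.2777 1.4979] -8.808161288185104
b1 [0.5033 0.2765 1.505 ] -4.594328694579084
b1 [0.505  0.2766 1.5097] -4.264979952508941
b2 [0.3904 0.285  1.6343] -8.982711562207186
b2 [0.3902 0.2861 1.5601] -4.4816491078526415
b2 [0.392  0.283  1.6696] -4.693768399925076
```

View pics/g1.png

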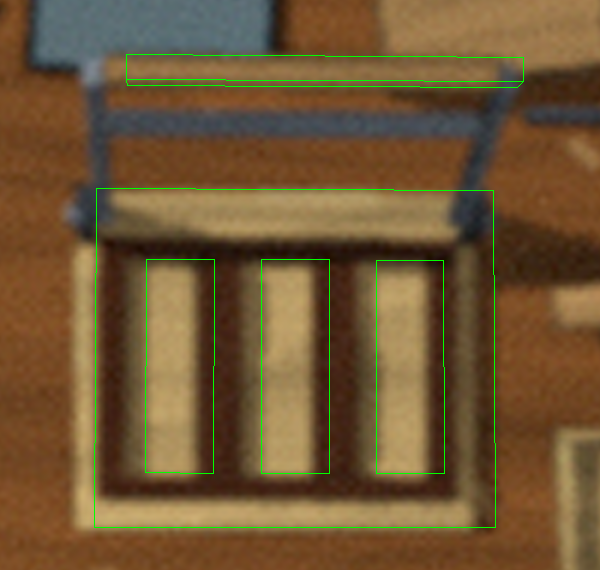

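View pics/g2.png

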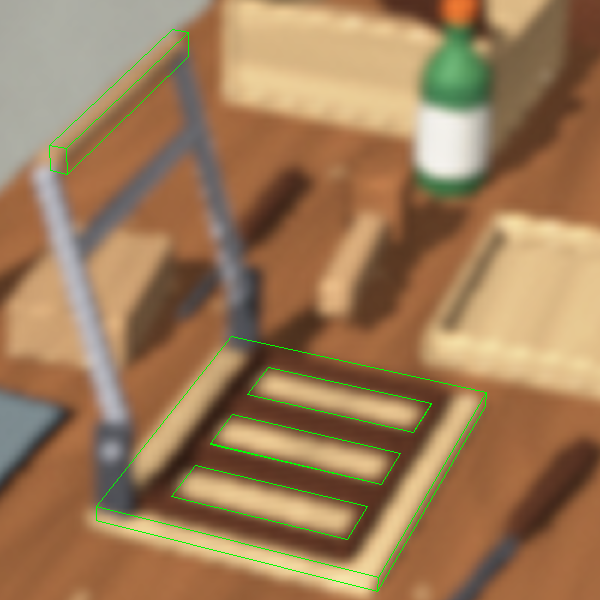

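View pics/g3.png

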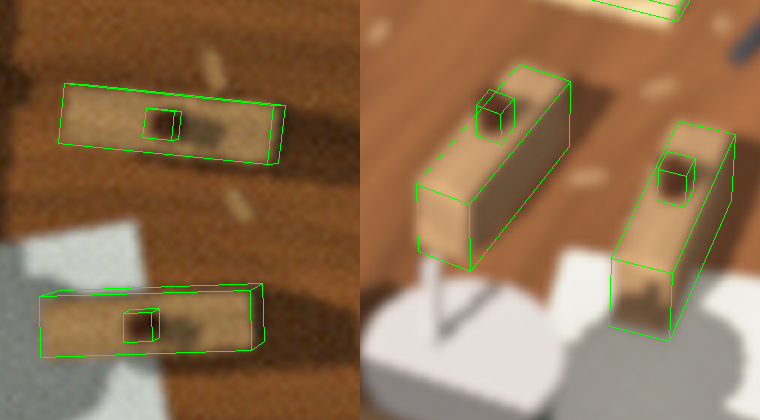

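```bash
python3 - <<'E'
from fit import *
t=snapshot('top'); s=snapshot('side')
ims={'t':t['img'][...,::-1],'s':s['img'][...,::-1]}
ims={k:cv2.resize(np.ascontiguousarray(v),None,fx=6,fy=6,interpolation=cv2.INTER_CUBIC) for k,v in ims.items()}
J=[box(-.095,.105,-.118,.118,0,.012),box(.126,.144,-.096,.096,.249,.263)]
P=None
import fit as F
for cams in ([t,s],[t],[s]):
    p,f=fit(cams,J,(.5635,-.0225,0.028),sig=.9); print(p.round(4),f)
P=np.array([.5635,-.0253,.028])
draw(ims['t'],JIG,P,t,sc=6); draw(ims['s'],JIG,P,s,sc=6)
cv2.imwrite('pics/g4.png',ims['t'][870:1440,1320:1920]); cv2.imwrite('pics/g5.png',ims['s'][880:1480,1260:1860])
E
```

```text
[ 0.5661 -0.037   0.029 ] -9.364458080164031
[ 0.5649 -0.0385  0.0321] -4.535863683526297
[ 0.5672 -0.0325  0.0282] -5.120545452338172
```

View pics/g4.png

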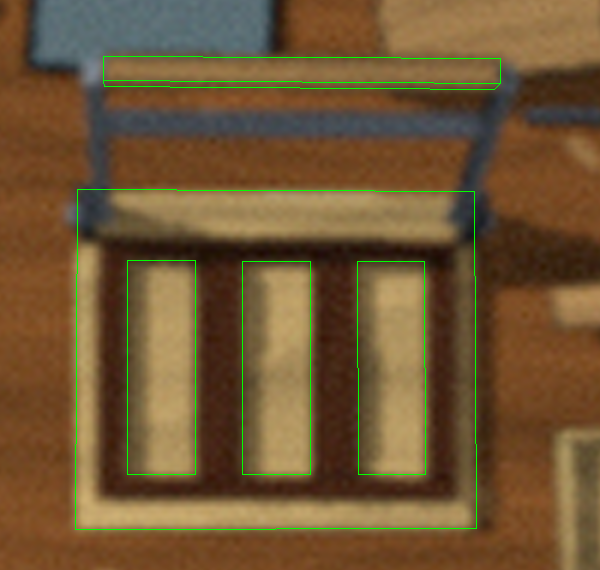

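View pics/g5.png

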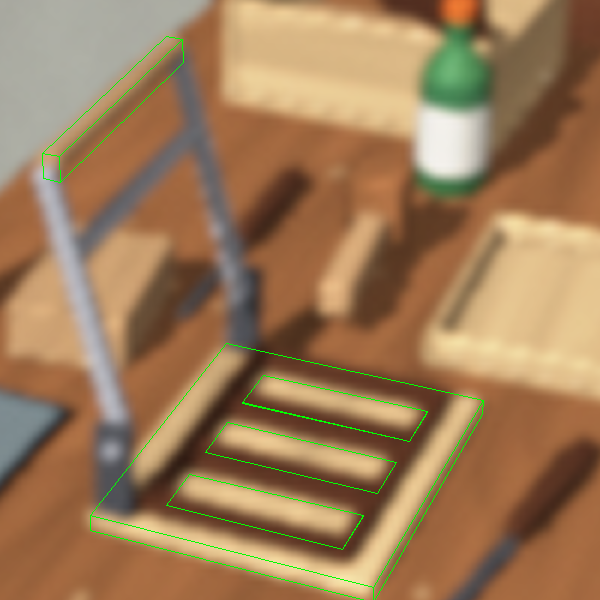

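>>> arm_command(
  motion=[
    [[0.5, 1.4, 0, 1], [1.0, 2.8, 0, 2], [1.5, 4.2, 0, 3], [2.0, 5.6, 0, 4], [2.5, 7.0, 0, 5]],
  ],
)

```text
time: 2.22
ee_pos: [0.3006, -0.2305, 0.1969]
orientation: [1.564, 0.932, -1.564]
contact_force: [1.4, -0.1, 0.2]
finger_gap: 0.0938
```

>>> arm_command(
  motion=[
    [[0.5, 1.4, 0, 1], [1.0, 2.8, 0, 2], [1.5, 4.2, 0, 3], [2.0, 5.6, 0, 3.1], [2.5, 7.0, 0, 3.1]],
  ],
)

```text
time: 2.85
ee_pos: [0.4007, 0.0498, 0.1971]
orientation: [1.259, 1.176, -1.257]
contact_force: [1.2, -0.9, -0.4]
finger_gap: 0.094
```

>>> arm_command(
  motion=[
    [[0.5, 1.4, 0, 0], [1.0, 2.8, 0, 0], [1.5, 4.2, 0, 0], [2.0, 5.6, 0, 0], [2.6, 5.75, 0, 0]],
  ],
)

```text
time: 3.48
ee_pos: [0.5042, 0.281, 0.1962]
orientation: [1.255, 1.179, -1.256]
contact_force: [0.3, -1.1, 0.7]
finger_gap: 0.0938
```

```bash
cat > cr.py <<'E'
from h import *
import sys
def crop(s,x0,y0,x1,y1,n,f=6):
    c=cv2.resize(s['img'][y0:y1,x0:x1],None,fx=f,fy=f,interpolation=cv2.INTER_CUBIC); cv2.imwrite('pics/'+n+'.png',cv2.cvtColor(c,cv2.COLOR_RGB2BGR))
def both(n,tb,sb,f=4):
    t=snapshot('top'); s=snapshot('side')
    c=[]
    for q,b in((t,tb),(s,sb)):
        x0,y0,x1,y1=b; im=cv2.cvtColor(q['img'][y0:y1,x0:x1],cv2.COLOR_RGB2BGR); c.append(cv2.resize(im,None,fx=f,fy=f,interpolation=cv2.INTER_CUBIC))
    h=max(i.shape[0] for i in c); c=[cv2.copyMakeBorder(i,0,h-i.shape[0],0,4,cv2.BORDER_CONSTANT) for i in c]
    cv2.imwrite('pics/'+n+'.png',np.hstack(c)); return t,s
E
python3 - <<'E'
from cr import *
both('p1',(140,190,240,280),(200,210,300,320),4)
E
```

```text
(no output)
```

View pics/p1.png

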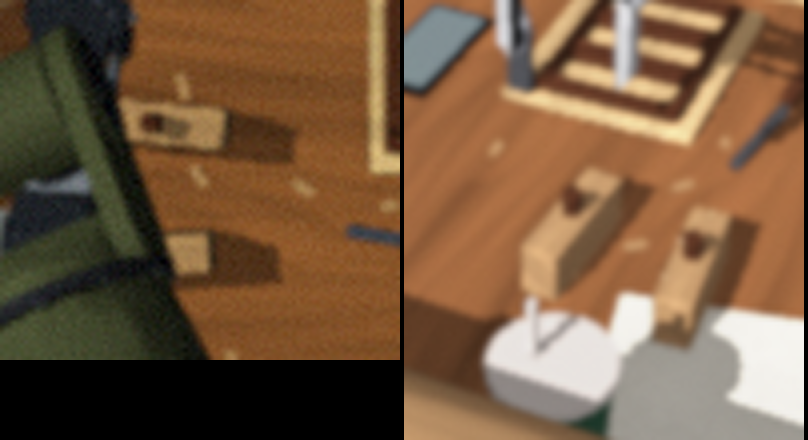

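>>> arm_command(
  motion=[
    [[0, -0.07, -1.2, 0], [0, -0.07, -2.4, 0], [0, -0.07, -3.4, 0], [0, -0.07, -3.85, 0], [0, -0.07, -3.85, 0]],
  ],
)

```text
time: 4.2
ee_pos: [0.504, 0.2747, 0.0427]
orientation: [1.258, 1.177, -1.259]
contact_force: [-0.1, -0.0, 0.1]
finger_gap: 0.0941
```

>>> arm_command(
  motion=[
    [[0, 0, 0, 0], [0, 0, 0, 0], [0, 0, 0, 0], [0, 0, 0, 0], [0, 0, 0, 0]],
  ],
  claw=25,
  grip_force=20,
)

```text
time: 4.82
ee_pos: [0.5043, 0.275, 0.0428]
orientation: [1.258, 1.177, -1.258]
contact_force: [-0.4, -0.4, -0.7]
finger_gap: 0.0477
```

>>> arm_command(
  motion=[
    [[0, 0, 0, 0], [0, 0, 0, 0], [0, 0, 0, 0], [0, 0, 0, 0], [0, 0, 0, 0]],
  ],
)

```text
time: 5.45
ee_pos: [0.5043, 0.275, 0.0428]
orientation: [1.258, 1.177, -1.258]
contact_force: [0.6, 0.2, -0.8]
finger_gap: 0.0245
```

>>> arm_command(
  motion=[
    [[0, 0, 0.5, 0], [0, 0, 1, 0], [0, 0, 2, 0], [0, 0, 2.5, 0], [0, 0, 2.5, 0]],
  ],
)

```text
time: 6.08
ee_pos: [0.5049, 0.2753, 0.144]
orientation: [1.26, 1.176, -1.256]
contact_force: [0.9, -0.5, -0.4]
finger_gap: 0.0257
```

```bash
python3 - <<'E'
from cr import *
t,s=both('p2',(140,190,240,280),(200,210,300,320),4)
np.savez('p2.npz',t=t['img'],s=s['img'])
st=r.state();print(st['ee_pos'],st['finger_gap'],st['contact_force'],st['time'])
E
```

```text
[0.5039843  0.27484044 0.14176771] 0.025029288636284393 [-0.88189004  0.36039489 -0.79857498] 6.175
```

View pics/p2.png

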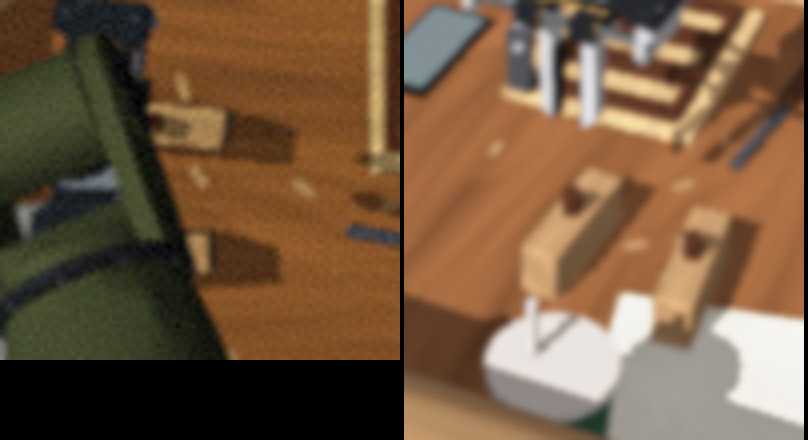

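```bash
python3 - <<'E'
from h import *
t=snapshot('top');s=snapshot('side')
P=r.state()['ee_pos']; print(P,proj(t,P),proj(s,P),proj(t,[.5036,.2777,.05]),proj(s,[.5036,.2777,.05]))
save(t,'q1');save(s,'q2')
E
```

```text
[0.50384882 0.27477331 0.1414115 ] [[172.81384988 220.25269492]] [[242.28971701 241.30538432]] [[177.16297078 220.21676648]] [[242.10124487 263.09224288]]
```

View pics/q1.png

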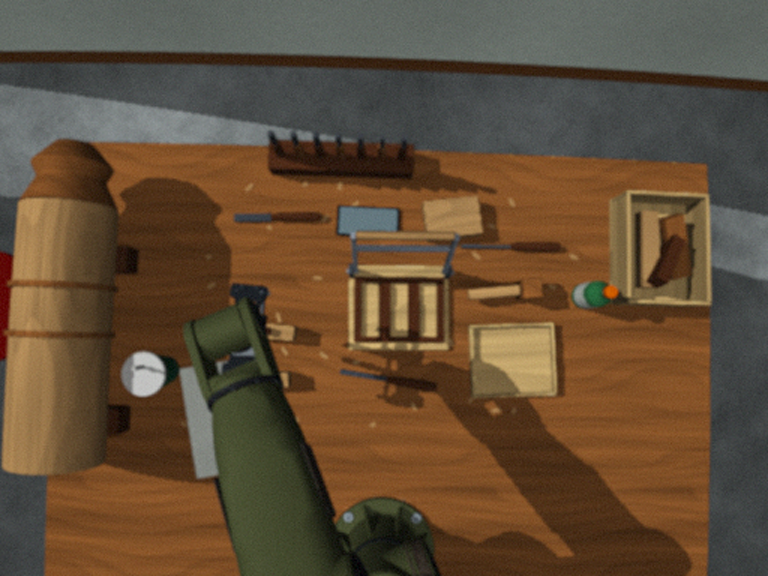

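View pics/q2.png

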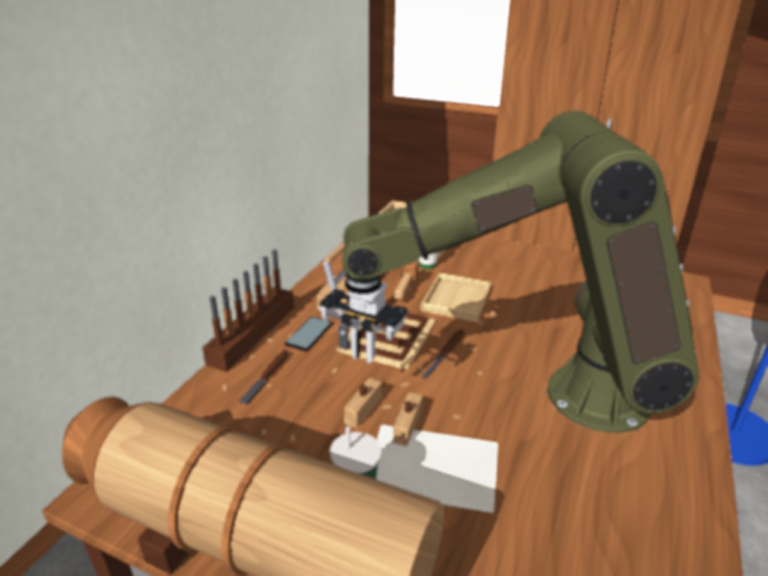

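```bash
python3 - <<'E'
from h import *
t=snapshot('top');s=snapshot('side')
for n,im,(x0,y0,x1,y1) in(('u1',t,(110,180,300,270)),('u2',s,(200,160,300,310))):
    c=im['img'][y0:y1,x0:x1]; f=4
    c=cv2.cvtColor(cv2.resize(c,None,fx=f,fy=f,interpolation=cv2.INTER_CUBIC),cv2.COLOR_RGB2BGR)
    P=r.state()['ee_pos']
    for d,col in((.0,(0,255,0)),(-.022,(0,0,255)),(.10,(255,0,0))):
        u=(proj(im,P+[0,0,d])[0]-[x0,y0]+.5)*f; cv2.circle(c,(int(u[0]),int(u[1])),3,col,-1)
    for q in([.5036,.2777,.072],[.4436,.2777,0],[.3905,.285,.072]):
        u=(proj(im,q)[0]-[x0,y0]+.5)*f; cv2.circle(c,(int(u[0]),int(u[1])),2,(255,0,255),-1)
    cv2.imwrite('pics/'+n+'.png',c)
for dy in (0,-.05): print(proj(s,P+[0,dy,-.022]))
E
```

```text
[[242.26805726 246.48039976]]
[[248.34945683 238.26517443]]
```

View pics/u1.png

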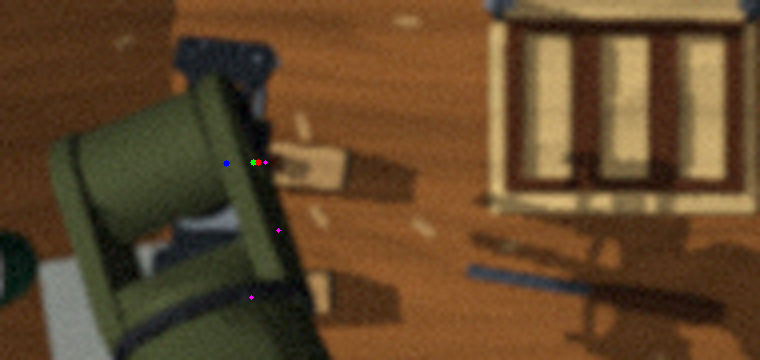

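View pics/u2.png

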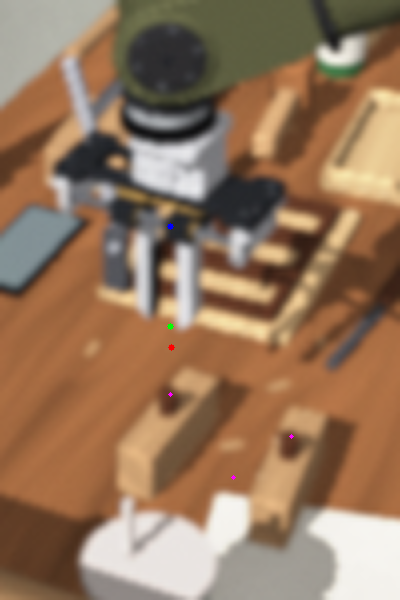

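>>> arm_command(
  motion=[
    [[0, -1.3, 0, 0], [0, -2.7, 0, 0], [0, -2.7, -1.2, 0], [0, -2.7, -2.4, 0], [0, -2.7, -2.4, 0]],
  ],
  claw=25,
  grip_force=20,
)

```text
time: 7.0
ee_pos: [0.5023, 0.1664, 0.0439]
orientation: [1.254, 1.18, -1.264]
contact_force: [0.5, -0.0, -0.4]
finger_gap: 0.0248
```

```bash
python3 - <<'E'
from h import *
t=snapshot('top');s=snapshot('side')
P=r.state()['ee_pos'];print(P)
for n,im,(x0,y0,x1,y1) in(('u3',t,(110,180,300,270)),('u4',s,(200,160,300,310))):
    c=im['img'][y0:y1,x0:x1]; f=4
    c=cv2.cvtColor(cv2.resize(c,None,fx=f,fy=f,interpolation=cv2.INTER_CUBIC),cv2.COLOR_RGB2BGR)
    for d,col in((.0,(0,255,0)),(-.022,(0,0,255)),(.10,(255,0,0))):
        u=(proj(im,P+[0,0,d])[0]-[x0,y0]+.5)*f; cv2.circle(c,(int(u[0]),int(u[1])),3,col,-1)
    cv2.imwrite('pics/'+n+'.png',c)
E
```

```text
[0.50478174 0.16722333 0.04784772]
```

View pics/u3.png

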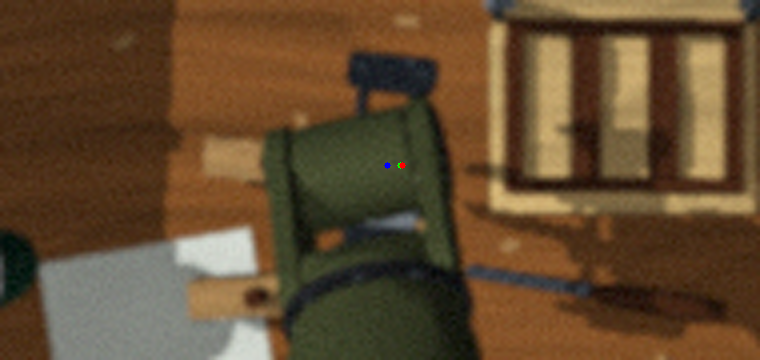

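View pics/u4.png

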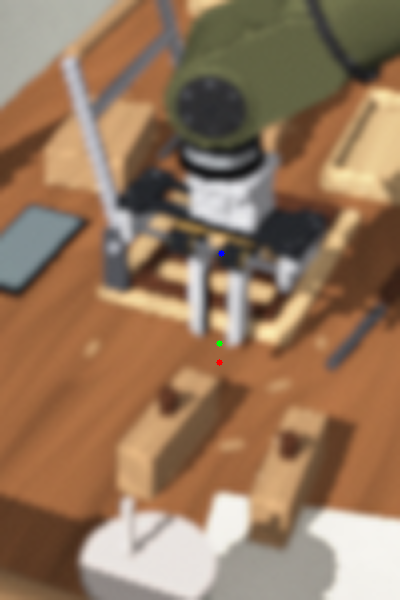

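>>> arm_command(
  motion=[
    [[0, 0, -0.15, 0], [0, 0, -0.3, 0], [0, 0, -0.4, 0], [0, 0, -0.5, 0], [0, 0, -0.5, 0]],
  ],
)

```text
time: 7.72
ee_pos: [0.5042, 0.1669, 0.0265]
orientation: [1.258, 1.177, -1.259]
contact_force: [-0.2, -0.8, 0.8]
finger_gap: 0.025
```

>>> arm_command(
  motion=[
    [[0, 0, -0.05, 0], [0, 0, -0.1, 0], [0, 0, -0.15, 0], [0, 0, -0.2, 0], [0, 0, -0.2, 0]],
  ],
)

```text
time: 8.35
ee_pos: [0.5042, 0.167, 0.0186]
orientation: [1.258, 1.177, -1.259]
contact_force: [-0.3, 0.3, 0.6]
finger_gap: 0.0254
```

>>> arm_command(
  motion=[
    [[0, 0, -0.1, 0], [0, 0, -0.2, 0], [0, 0, -0.25, 0], [0, 0, -0.3, 0], [0, 0, -0.3, 0]],
  ],
)

```text
time: 8.98
ee_pos: [0.5043, 0.167, 0.0066]
orientation: [1.258, 1.177, -1.259]
contact_force: [0.2, 0.2, 1.1]
finger_gap: 0.0249
```

>>> arm_command(
  motion=[
    [[0, 0, -0.05, 0], [0, 0, -0.1, 0], [0, 0, -0.15, 0], [0, 0, -0.15, 0], [0, 0, -0.15, 0]],
  ],
)

```text
time: 9.6
ee_pos: [0.5044, 0.167, 0.0008]
orientation: [1.258, 1.177, -1.258]
contact_force: [-1.0, -0.4, 0.2]
finger_gap: 0.0248
```

>>> arm_command(
  motion=[
    [[0, 0, -0.05, 0], [0, 0, -0.1, 0], [0, 0, -0.15, 0], [0, 0, -0.15, 0], [0, 0, -0.15, 0]],
  ],
)

```text
time: 10.22
ee_pos: [0.5043, 0.167, -0.0052]
orientation: [1.258, 1.177, -1.258]
contact_force: [-0.6, -0.1, -0.2]
finger_gap: 0.0247
```

>>> arm_command(
  motion=[
    [[0, 0, -0.05, 0], [0, 0, -0.1, 0], [0, 0, -0.1, 0], [0, 0, -0.1, 0], [0, 0, -0.1, 0]],
  ],
)

```text
time: 10.85
ee_pos: [0.5044, 0.167, -0.0085]
orientation: [1.258, 1.177, -1.258]
contact_force: [-4.5, -1.2, 14.0]
finger_gap: 0.025
```

```bash
python3 - <<'E'
from h import *
t=snapshot('top');s=snapshot('side')
st=r.state();P=st['ee_pos'];print(P,st['joints'],st['orientation'],st['contact_force'])
for n,im,(x0,y0,x1,y1) in(('u5',t,(110,180,300,270)),('u6',s,(200,160,300,310))):
    c=im['img'][y0:y1,x0:x1]; f=4
    c=cv2.cvtColor(cv2.resize(c,None,fx=f,fy=f,interpolation=cv2.INTER_CUBIC),cv2.COLOR_RGB2BGR)
    for d,col in((.0,(0,255,0)),(-.022,(0,0,255)),(.10,(255,0,0))):
        u=(proj(im,P+[0,0,d])[0]-[x0,y0]+.5)*f; cv2.circle(c,(int(u[0]),int(u[1])),3,col,-1)
    cv2.imwrite('pics/'+n+'.png',c)
E
```

```text
[ 0.50439513  0.16702051 -0.00849236] [ 2.50831271e-01  5.23847071e-01  1.74096328e+00 -8.00580032e-06
  8.76603292e-01  3.17841388e-01] [ 1.25849701  1.17667259 -1.2582316 ] [-4.06720539 -1.25390721 13.11791794]
```

View pics/u5.png

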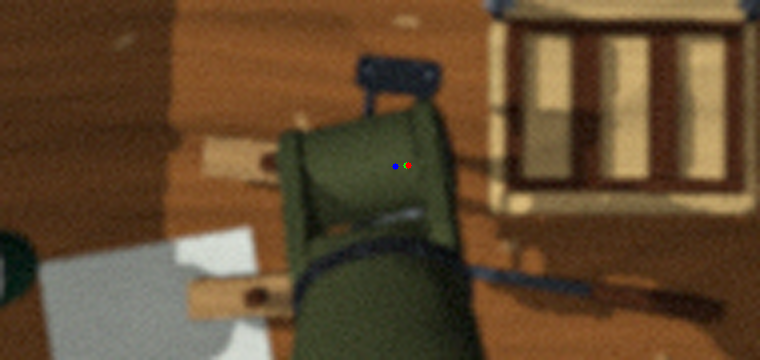

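View pics/u6.png

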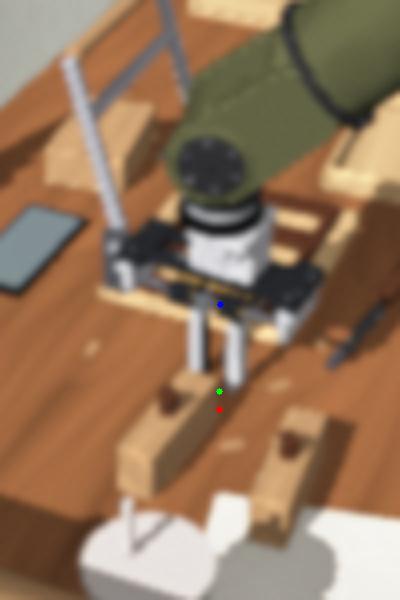

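```bash
python3 - <<'E'
from h import *
s=snapshot('side')
for p in((197,370),(235,388),(216,379)): print(atz(s,(200+p[0]/4-.5,160+p[1]/4-.5),0.0))
print(r.state()['ee_pos'])
E
cp pics/u6.png /tmp/; python3 - <<'E'
import sys; sys.path.insert(0,'.')
import os; os.chdir('.')
from cr import *
s=snapshot('side'); crop(s,230,220,280,275,'u7',12)
E
```

```text
[0.53221391 0.15655211 0.        ]
[0.48934906 0.1662007  0.        ]
[ 5.10621084e-01  1.61408856e-01 -1.11022302e-16]
[ 0.50438954  0.16702316 -0.00849887]
```

View pics/u7.png

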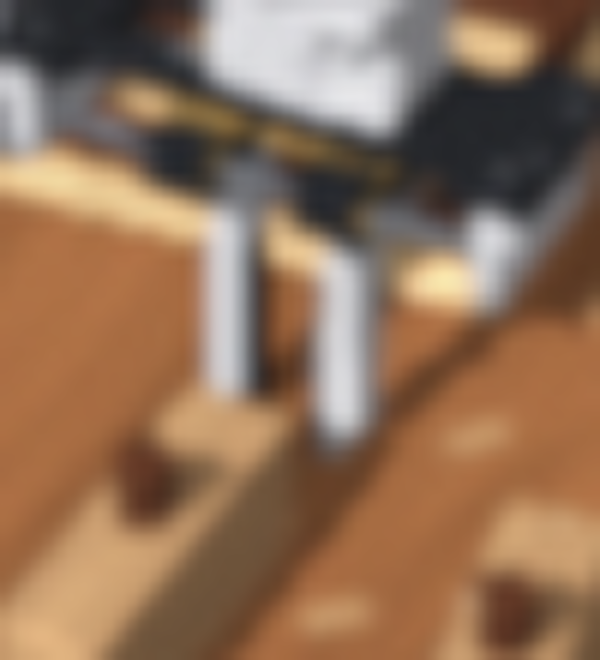

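```bash
python3 - <<'E'
from h import *
s=snapshot('side')
for p in((345,450),(325,445),(370,440)): print(atz(s,(230+p[0]/12-.5,220+p[1]/12-.5),0.0))
for z in(0,.01,.02,.03): print(z,(proj(s,[.4855,.175,z])[0]-[230,220]+.5)*12)
E
```

```text
[ 4.88233252e-01  1.68858708e-01 -1.11022302e-16]
[0.4948045  0.16917762 0.        ]
[ 4.83031451e-01  1.61253137e-01 -1.11022302e-16]
0 [345.46529943 464.07428414]
0.01 [346.03275923 438.710118  ]
0.02 [346.6039853  413.15869592]
0.03 [347.17900833 387.41825391]
```

>>> arm_command(
  motion=[
    [[0, 0, 1.2, 0], [0, 0, 2.5, 0], [0, 0, 2.5, 0], [0, 1.4, 2.5, 0], [0, 2.75, 2.5, 0]],
  ],
  claw=75,
)

```text
time: 11.72
ee_pos: [0.504, 0.2779, 0.0897]
orientation: [1.259, 1.176, -1.26]
contact_force: [0.5, -0.8, 0.7]
finger_gap: 0.0712
```

>>> arm_command(
  motion=[
    [[0, 0, 0, 0], [0, 0, 0, 0], [0, 0, -1.0, 0], [0, 0, -2.0, 0], [0, 0, -2.0, 0]],
  ],
)

```text
time: 12.35
ee_pos: [0.5029, 0.2751, 0.0082]
orientation: [1.255, 1.178, -1.264]
contact_force: [0.4, -0.8, 0.2]
finger_gap: 0.0752
```

>>> arm_command(
  motion=[
    [[0, 0, 0, 0], [0, 0, 0, 0], [0, 0, 0, 0], [0, 0, 0, 0], [0, 0, 0, 0]],
  ],
  claw=20,
  grip_force=20,
)

```text
time: 12.98
ee_pos: [0.5044, 0.2771, 0.0111]
orientation: [1.259, 1.177, -1.258]
contact_force: [0.1, -0.2, 2.4]
finger_gap: 0.0338
```

>>> arm_command(
  motion=[
    [[0, 0, 0, 0], [0, 0, 0, 0], [0, 0, 0, 0], [0, 0, 0, 0], [0, 0, 0, 0]],
  ],
)

```text
time: 13.6
ee_pos: [0.5045, 0.2771, 0.0111]
orientation: [1.259, 1.177, -1.258]
contact_force: [-1.0, -0.7, 5.6]
finger_gap: 0.0339
```

>>> arm_command(
  motion=[
    [[0, 0, 0.5, 0], [0, 0, 1.5, 0], [0, 0, 2.8, -1], [0, -0.5, 3.5, -2.2], [0.2, -1.5, 3.5, -3.4]],
  ],
)

```text
time: 14.22
ee_pos: [0.5128, 0.2174, 0.1528]
orientation: [1.601, 0.899, -1.595]
contact_force: [0.7, 0.1, -2.4]
finger_gap: 0.0337
```

>>> arm_command(
  motion=[
    [[0.3, -1.4, 0, -1.2], [0.6, -2.8, 0, -2.4], [0.9, -4.2, 0, -3.6], [1.2, -5.6, 0, -4.8], [1.32, -7.0, 0, -6.0]],
  ],
)

```text
time: 14.85
ee_pos: [0.5651, -0.0649, 0.1503]
orientation: [2.124, 0.198, -2.125]
contact_force: [0.8, 1.1, -1.3]
finger_gap: 0.0336
```

>>> arm_command(
  motion=[
    [[0, -0.5, 0, -1.0], [0, -0.76, 0, -1.17], [0, -0.76, 0, -1.17], [0, -0.76, 0, -1.17], [0, -0.76, 0, -1.17]],
  ],
)

```text
time: 15.48
ee_pos: [0.5652, -0.0926, 0.1508]
orientation: [2.206, 0.033, -2.206]
contact_force: [0.4, -0.4, -2.2]
finger_gap: 0.0341
```

```bash
python3 - <<'E'
from cr import *
from scipy.spatial.transform import Rotation as Ro
t,s=both('p3',(210,140,330,250),(200,120,300,260),4)
st=r.state();M=Ro.from_rotvec(st['orientation']).as_matrix();print(st['ee_pos'],st['finger_gap'],st['contact_force'],np.degrees(np.arctan2(M[1,1],M[0,1])))
E
```

```text
[ 0.56517412 -0.09284018  0.15079996] 0.03345177595646425 [-0.45643387 -0.1033423  -1.64277037] -88.32126048856047
```

View pics/p3.png

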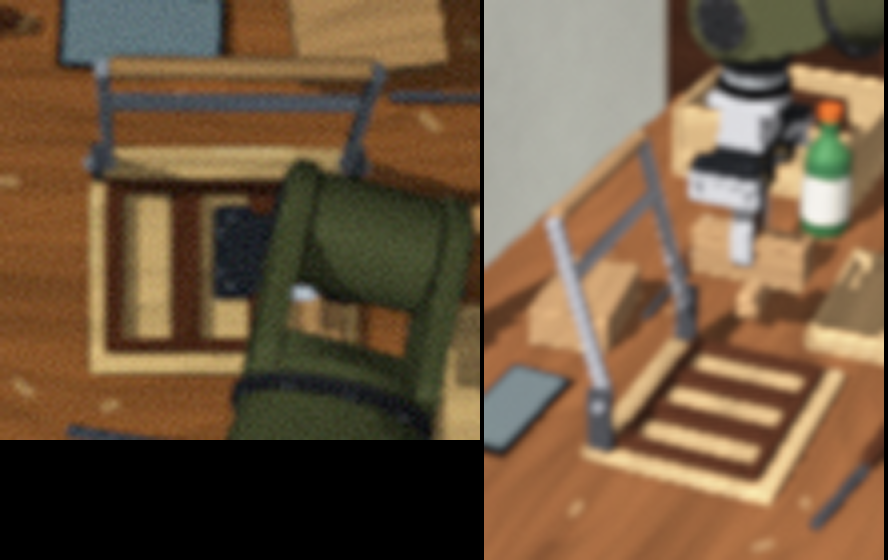

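```bash
python3 - <<'E'
from fit import *
s=snapshot('side'); P=r.state()['ee_pos']; b0=P[2]-.0111
H=[box(-.06,.06,-.017,.017,b0,b0+.05)]
p,f=fit([s],H,(P[0],P[1],.028),sig=.8); print(P,p,f)
x0,y0,x1,y1=230,150,310,220
im=cv2.resize(np.ascontiguousarray(s['img'][...,::-1]),None,fx=8,fy=8,interpolation=cv2.INTER_CUBIC)
draw(im,H,(P[0],P[1],.028),s,sc=8)
cv2.imwrite('pics/p4.png',im[y0*8:y1*8,x0*8:x1*8])
E
```

```text
[ 0.56515223 -0.09296637  0.15077985] [ 0.56560083 -0.09292728  0.05957956] -4.657654269991664
```

View pics/p4.png

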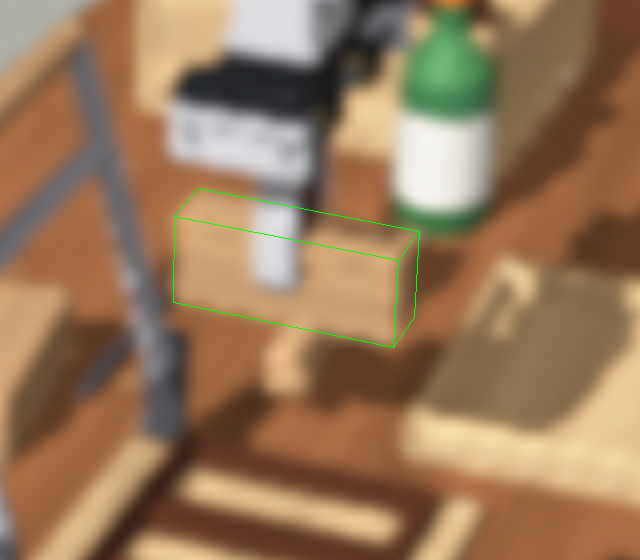

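```bash
python3 - <<'E'
from fit import *
from scipy.signal import find_peaks
d=np.load('s0.npz'); t=snapshot('top'); s=snapshot('side')
p=(.5635,-.0253,.028); R,T=mats(p)
def prof(cam,img,axis,z,others,rng):
    u=np.linspace(*rng,400); acc=0
    for o in others:
        P=np.array([[a,o,z] if axis==0 else [o,a,z] for a in u])@R.T+T
        uv=proj(cam,P); acc=acc+sum(map_coordinates(gaussian_filter(img[...,k].astype(float),.6),[uv[:,1],uv[:,0]],order=3) for k in range(3))/3
    g=np.gradient(acc/len(others)); 
    for sg in(1,-1):
        pk,_=find_peaks(sg*g,height=np.abs(g).max()*.3); print('  ','+' if sg>0 else '-',[(round(u[i]*1000,1),round(g[i],2)) for i in pk])
print('top y z12 (floor edges -88,-48,-20,20,48,88; base 118)');prof(t,d['t'],1,.012,np.linspace(-.05,.05,21),(-.13,.13))
print('top y near strip x -.088');prof(t,d['t'],1,.012,np.linspace(-.092,-.082,5),(-.13,.13))
print('side y');prof(s,d['s'],1,.012,np.linspace(-.05,.05,21),(-.13,.13))
for y in(-.068,0,.068):
    print('top x bay',y);prof(t,d['t'],0,.012,np.linspace(y-.015,y+.005,9),(-.11,.09))
    print('side x bay',y);prof(s,d['s'],0,.012,np.linspace(y-.015,y-.005,9),(-.11,.09))
E
```

```text
top y z12 (floor edges -88,-48,-20,20,48,88; base 118)
   + [(np.float64(-117.6), np.float64(2.78)), (np.float64(-88.9), np.float64(6.84)), (np.float64(-21.2), np.float64(7.18)), (np.float64(47.9), np.float64(6.56)), (np.float64(105.9), np.float64(6.96))]
   - [(np.float64(-106.5), np.float64(-3.03)), (np.float64(-59.6), np.float64(-3.66)), (np.float64(-48.5), np.float64(-2.64)), (np.float64(7.5), np.float64(-3.81)), (np.float64(19.9), np.float64(-3.01)), (np.float64(75.9), np.float64(-4.04)), (np.float64(87.6), np.float64(-3.0)), (np.float64(118.9), np.float64(-5.04))]
top y near strip x -.088
   + [(np.float64(-116.3), np.float64(5.52))]
   - [(np.float64(117.6), np.float64(-5.66))]
side y
   + [(np.float64(-92.2), np.float64(3.66)), (np.float64(-23.8), np.float64(3.95)), (np.float64(44.0), np.float64(4.33)), (np.float64(103.3), np.float64(4.76))]
   - [(np.float64(-62.9), np.float64(-3.95)), (np.float64(5.5), np.float64(-4.27)), (np.float64(74.6), np.float64(-4.71))]
top x bay -0.068
   + [(np.float64(-94.5), np.float64(4.45)), (np.float64(-64.9), np.float64(5.52)), (np.float64(75
[... 553 characters left out ...]
float64(60.4), np.float64(-5.95))]
side x bay 0
   + [(np.float64(-94.0), np.float64(4.1)), (np.float64(-57.4), np.float64(4.69)), (np.float64(84.0), np.float64(4.81))]
   - [(np.float64(-74.4), np.float64(-5.37)), (np.float64(64.9), np.float64(-4.88))]
top x bay 0.068
   + [(np.float64(-94.5), np.float64(4.96)), (np.float64(-64.4), np.float64(5.54)), (np.float64(76.5), np.float64(3.37))]
   - [(np.float64(-78.4), np.float64(-6.46)), (np.float64(60.9), np.float64(-5.26))]
side x bay 0.068
   + [(np.float64(-94.0), np.float64(4.48)), (np.float64(-57.4), np.float64(4.88)), (np.float64(86.0), np.float64(3.96))]
   - [(np.float64(-74.9), np.float64(-5.91)), (np.float64(64.9), np.float64(-4.74))]
```

>>> arm_command(
  motion=[
    [[0, -0.055, -0.9, 0], [0, -0.055, -1.8, 0], [0, -0.055, -2.5, 0], [0, -0.055, -2.72, 0], [0, -0.055, -2.72, 0]],
  ],
)

```text
time: 16.35
ee_pos: [0.5653, -0.0956, 0.0422]
orientation: [2.207, 0.031, -2.207]
contact_force: [-0.5, 0.5, -0.4]
finger_gap: 0.0336
```

>>> arm_command(
  motion=[
    [[0, 0, -0.1, 0], [0, 0, -0.2, 0], [0, 0, -0.25, 0], [0, 0, -0.25, 0], [0, 0, -0.25, 0]],
  ],
)

```text
time: 16.98
ee_pos: [0.5652, -0.0956, 0.0321]
orientation: [2.208, 0.031, -2.207]
contact_force: [0.3, 0.0, -2.7]
finger_gap: 0.0341
```

Bottom is ~21 mm, 3 mm into the bay with no contact. Continue to the floor.

>>> arm_command(
  motion=[
    [[0, 0, -0.07, 0], [0, 0, -0.14, 0], [0, 0, -0.19, 0], [0, 0, -0.21, 0], [0, 0, -0.21, 0]],
  ],
)

```text
time: 17.6
ee_pos: [0.5651, -0.0956, 0.0235]
orientation: [2.207, 0.031, -2.207]
contact_force: [-0.7, -0.5, -1.7]
finger_gap: 0.0336
```

>>> arm_command(
  motion=[
    [[0, 0, -0.02, 0], [0, 0, -0.04, 0], [0, 0, -0.04, 0], [0, 0, -0.04, 0], [0, 0, -0.04, 0]],
  ],
)

```text
time: 18.23
ee_pos: [0.5653, -0.0956, 0.0231]
orientation: [2.208, 0.031, -2.207]
contact_force: [-6.3, 0.8, 11.4]
finger_gap: 0.0337
```

>>> arm_command(
  motion=[
    [[0, 0, 0, 0], [0, 0, 0, 0], [0, 0, 0, 0], [0, 0, 0, 0], [0, 0, 0, 0]],
  ],
  claw=56,
)

```text
time: 18.85
ee_pos: [0.5651, -0.0956, 0.0219]
orientation: [2.207, 0.031, -2.207]
contact_force: [-0.4, 0.4, 0.4]
finger_gap: 0.0559
```

>>> arm_command(
  motion=[
    [[0, 0, 0.5, 0], [0, 0, 1.5, 0], [0, 0, 2.5, 0], [0, 0, 3, 0], [0, 1.5, 3, 0]],
  ],
)

```text
time: 19.48
ee_pos: [0.566, -0.0374, 0.1437]
orientation: [2.213, 0.025, -2.206]
contact_force: [1.2, 0.3, -0.3]
finger_gap: 0.0559
```

>>> arm_command(
  motion=[
    [[-1, 1.2, 0, 1.2], [-2, 2.4, 0, 2.4], [-3, 3.6, 0, 3.6], [-4, 4.8, 0, 4.8], [-5, 6.0, 0, 6.0]],
  ],
  claw=80,
)

```text
time: 20.1
ee_pos: [0.3637, 0.2056, 0.1422]
orientation: [1.704, 0.792, -1.703]
contact_force: [1.3, 2.3, -0.8]
finger_gap: 0.0801
```

```bash
python3 - <<'E'
from cr import *
from scipy.spatial.transform import Rotation as Ro
t,s=both('p5',(140,150,320,270),(200,140,300,310),4)
np.savez('p5.npz',t=t['img'],s=s['img'])
st=r.state();M=Ro.from_rotvec(st['orientation']).as_matrix();print(st['time'],st['ee_pos'],st['finger_gap'],np.degrees(np.arctan2(M[1,1],M[0,1])))
im=cv2.imread('pics/p5.png'); print(im.shape)
cv2.imwrite('pics/p5.png',cv2.resize(im,None,fx=.7,fy=.7))
E
```

```text
20.2 [0.36212492 0.20751988 0.14216162] 0.08009177109270797 -39.82264688202252
(680, 1128, 3)
```

View pics/p5.png

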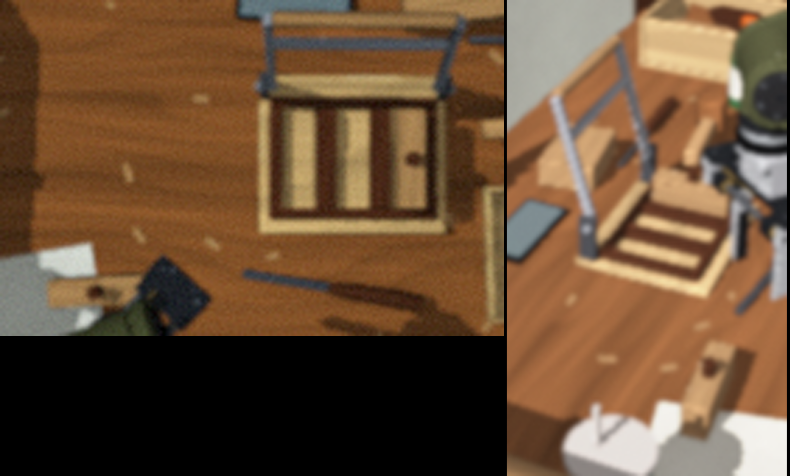

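>>> arm_command(
  motion=[
    [[0.35, 1, 0, 1.3], [0.7, 1.94, 0, 2.6], [0.7, 1.94, 0, 3.9], [0.7, 1.94, 0, 5.2], [0.7, 1.94, 0, 5.4]],
  ],
)

```text
time: 20.82
ee_pos: [0.3935, 0.2817, 0.1419]
orientation: [1.174, 1.232, -1.174]
contact_force: [-0.0, 0.0, 0.7]
finger_gap: 0.0803
```

```bash
python3 - <<'E'
from fit import *
from scipy.spatial.transform import Rotation as Ro
t=snapshot('top');s=snapshot('side')
st=r.state();M=Ro.from_rotvec(st['orientation']).as_matrix();print(st['time'],st['ee_pos'],st['finger_gap'],np.degrees(np.arctan2(M[1,1],M[0,1])))
for yaw in(1.56,1.63,1.68):
  print(fit([s],BLANK,(.3904,.285,yaw),sig=.8))
im=cv2.resize(np.ascontiguousarray(s['img'][...,::-1]),None,fx=6,fy=6,interpolation=cv2.INTER_CUBIC)
draw(im,BLANK,(.3904,.285,1.634),s,sc=6)
cv2.imwrite('pics/p6.png',im[1320:1860,1350:1860])
E
```

```text
20.925 [0.39338054 0.2816784  0.14193297] 0.08025607224023146 2.5830853620457077
(array([0.39208368, 0.28262363, 1.66928579]), np.float64(-4.905185095477362))
(array([0.3919871 , 0.28298181, 1.66853608]), np.float64(-4.905386197693965))
(array([0.39199747, 0.28305295, 1.67120895]), np.float64(-4.905429604987856))
```

View pics/p6.png

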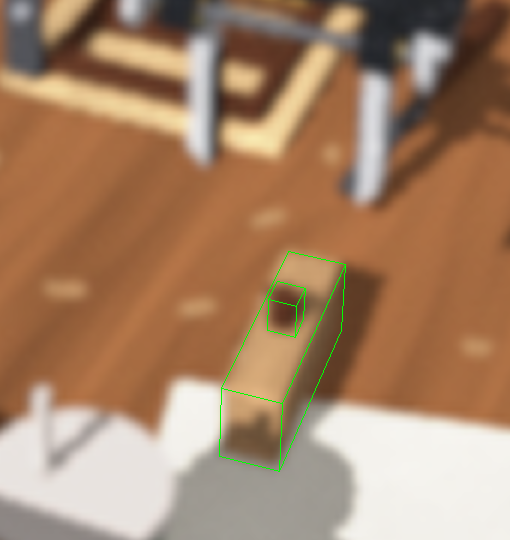

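>>> arm_command(
  motion=[
    [[-0.05, 0.06, -1.1, 0.15], [-0.05, 0.06, -2.2, 0.15], [-0.05, 0.06, -3.0, 0.15], [-0.05, 0.06, -3.27, 0.15], [-0.05, 0.06, -3.27, 0.15]],
  ],
)

```text
time: 21.55
ee_pos: [0.3913, 0.2844, 0.0114]
orientation: [1.159, 1.241, -1.159]
contact_force: [0.1, -0.5, -0.4]
finger_gap: 0.08
```

>>> arm_command(
  motion=[
    [[0, 0, 0, 0], [0, 0, 0, 0], [0, 0, 0, 0], [0, 0, 0, 0], [0, 0, 0, 0]],
  ],
  claw=20,
)

```text
time: 22.18
ee_pos: [0.3911, 0.2844, 0.0112]
orientation: [1.158, 1.241, -1.158]
contact_force: [-0.7, -0.3, 1.6]
finger_gap: 0.0339
```

>>> arm_command(
  motion=[
    [[0, 0, 0, 0], [0, 0, 0, 0], [0, 0, 0, 0], [0, 0, 0, 0], [0, 0, 0, 0]],
  ],
)

```text
time: 22.8
ee_pos: [0.3911, 0.2844, 0.0112]
orientation: [1.158, 1.241, -1.158]
contact_force: [-0.7, -0.3, 5.1]
finger_gap: 0.034
```

>>> arm_command(
  motion=[
    [[0, 0, 0.5, 0], [0, 0, 1.5, 0], [0.4, 0, 2.8, -1.2], [1, -1, 3.5, -2.4], [1.6, -2, 3.5, -3.6]],
  ],
)

```text
time: 23.42
ee_pos: [0.4564, 0.2038, 0.1531]
orientation: [1.527, 0.969, -1.52]
contact_force: [-0.2, -0.2, -2.8]
finger_gap: 0.0339
```

>>> arm_command(
  motion=[
    [[0.6, -1.2, 0, -1.2], [1.2, -2.4, 0, -2.4], [1.8, -3.6, 0, -3.6], [2.4, -4.8, 0, -4.8], [2.7, -5.79, 0, -6.0]],
  ],
)

```text
time: 24.05
ee_pos: [0.5636, -0.0292, 0.1505]
orientation: [2.063, 0.306, -2.064]
contact_force: [0.6, 0.1, -1.4]
finger_gap: 0.0339
```

>>> arm_command(
  motion=[
    [[0, 0, 0, -1.2], [0, 0, 0, -1.9], [0, 0, 0, -1.9], [0, 0, 0, -1.9], [0, 0, 0, -1.9]],
  ],
)

```text
time: 24.68
ee_pos: [0.5631, -0.0271, 0.1511]
orientation: [2.203, 0.04, -2.203]
contact_force: [0.3, -0.5, -2.2]
finger_gap: 0.0342
```

```bash
cat > held.py <<'E'
from fit import *
from scipy.spatial.transform import Rotation as Ro
def stat():
    st=r.state();M=Ro.from_rotvec(st['orientation']).as_matrix();print(round(st['time'],2),st['ee_pos'].round(4),round(st['finger_gap'],4),'yaw',round(np.degrees(np.arctan2(M[1,1],M[0,1])),2),st['contact_force'].round(1)); return st
E
python3 - <<'E'
from held import *
s=snapshot('side'); P=stat()['ee_pos']; b0=P[2]-.0112
H=[box(-.06,.06,-.017,.017,b0,b0+.05)]
p,f=fit([s],H,(P[0],P[1],.028),sig=.8); print(p,f)
im=cv2.resize(np.ascontiguousarray(s['img'][...,::-1]),None,fx=6,fy=6,interpolation=cv2.INTER_CUBIC)
draw(im,H,(P[0],P[1],.028),s,sc=6)
cv2.imwrite('pics/p7.png',im[900:1440,1300:1860])
E
```

```text
24.73 [ 0.5631 -0.0271  0.1511] 0.0338 yaw -87.94 [ 0.2  0.  -1.7]
[ 0.56728505 -0.02767861  0.15340795] -5.279192345765091
```

View pics/p7.png

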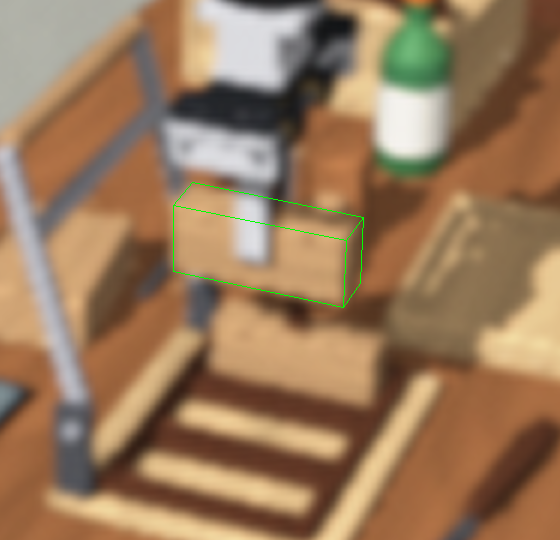

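>>> arm_command(
  motion=[
    [[0, 0, -0.9, -0.06], [0, 0, -1.8, -0.06], [0, 0, -2.5, -0.06], [0, 0, -2.75, -0.06], [0, 0, -2.75, -0.06]],
  ],
)

```text
time: 25.35
ee_pos: [0.5632, -0.0272, 0.0413]
orientation: [2.208, 0.03, -2.208]
contact_force: [-1.1, 0.4, -1.2]
finger_gap: 0.0343
```

>>> arm_command(
  motion=[
    [[0, 0, -0.1, 0], [0, 0, -0.2, 0], [0, 0, -0.25, 0], [0, 0, -0.25, 0], [0, 0, -0.25, 0]],
  ],
)

```text
time: 25.98
ee_pos: [0.5632, -0.0272, 0.0313]
orientation: [2.208, 0.029, -2.208]
contact_force: [-1.1, 0.5, -1.3]
finger_gap: 0.0339
```

>>> arm_command(
  motion=[
    [[0, 0, -0.07, 0], [0, 0, -0.14, 0], [0, 0, -0.19, 0], [0, 0, -0.22, 0], [0, 0, -0.22, 0]],
  ],
)

```text
time: 26.6
ee_pos: [0.5631, -0.0272, 0.0232]
orientation: [2.208, 0.029, -2.208]
contact_force: [-7.1, -0.6, 10.2]
finger_gap: 0.0337
```

>>> arm_command(
  motion=[
    [[0, 0, 0, 0], [0, 0, 0, 0], [0, 0, 0, 0], [0, 0, 0, 0], [0, 0, 0, 0]],
  ],
  claw=56,
)

```text
time: 27.22
ee_pos: [0.5631, -0.0272, 0.0223]
orientation: [2.208, 0.029, -2.208]
contact_force: [-0.5, -0.6, -0.0]
finger_gap: 0.0562
```

>>> arm_command(
  motion=[
    [[0, 0, 0.6, 0], [0, 0, 2, 0], [0, 0, 3.5, 1.2], [0, 0, 5, 2.4], [0, 0, 6.5, 3.6]],
  ],
)

```text
time: 27.85
ee_pos: [0.5628, -0.0272, 0.2845]
orientation: [1.92, 0.526, -1.92]
contact_force: [0.2, -0.0, 0.1]
finger_gap: 0.0559
```

>>> arm_command(
  motion=[
    [[0, 0, 0.5, 1.2], [0, 0, 0.5, 2.4], [0.9, 0, 0.5, 3.6], [1.8, 0.1, 0.5, 4.8], [2.7, 0.1, 0.5, 6.0]],
  ],
)

```text
time: 28.48
ee_pos: [0.6721, -0.023, 0.3024]
orientation: [1.354, 1.109, -1.354]
contact_force: [0.2, 0.6, 0.3]
finger_gap: 0.0561
```

>>> arm_command(
  motion=[
    [[0.67, 0, 0, 1.2], [0.67, 0, 0, 1.65], [0.67, 0, 0, 1.65], [0.67, 0, 0, 1.65], [0.67, 0, 0, 1.65]],
  ],
)

```text
time: 29.1
ee_pos: [0.6977, -0.0232, 0.3027]
orientation: [1.19, 1.221, -1.19]
contact_force: [0.3, 0.4, 0.9]
finger_gap: 0.0562
```

```bash
python3 - <<'E'
from held import *
from cr import both
t,s=both('p8',(210,120,320,250),(200,100,300,250),4)
P=stat()['ee_pos']
# overlay handle expected in side
import fit as F
HB=[box(.126,.144,-.096,.096,.247,.265)]
im=cv2.resize(np.ascontiguousarray(s['img'][...,::-1]),None,fx=6,fy=6,interpolation=cv2.INTER_CUBIC)
draw(im,HB,(.5633,-.0272,.028),s,sc=6)
for d in(.0085,.03): 
    u=proj(s,P+[0,0,d])[0]*6; cv2.circle(im,(int(u[0]),int(u[1])),3,(0,0,255),-1)
cv2.imwrite('pics/p9.png',im[700:1260,1250:1810])
E
```

```text
29.2 [ 0.6978 -0.0232  0.3027] 0.0562 yaw 1.49 [ 0.3 -0.3  0.5]
```

View pics/p8.png

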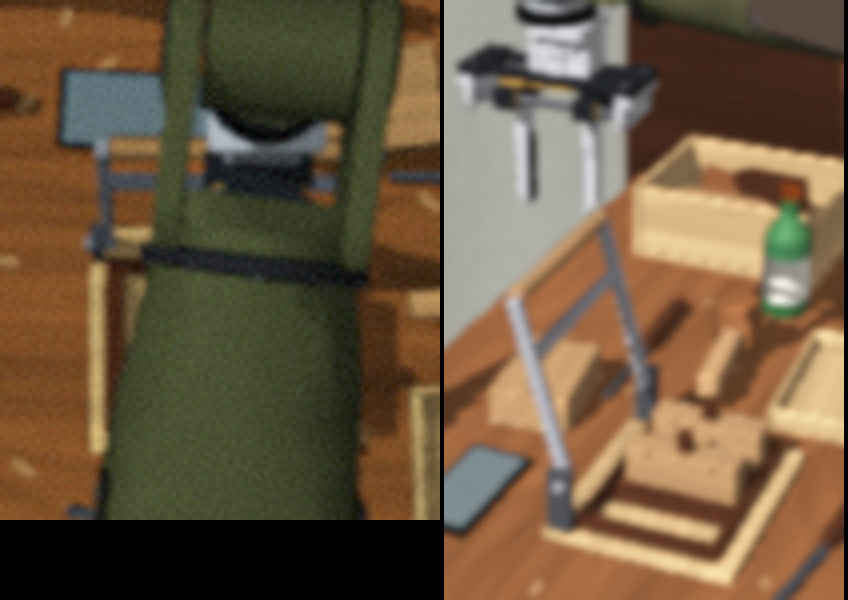

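View pics/p9.png

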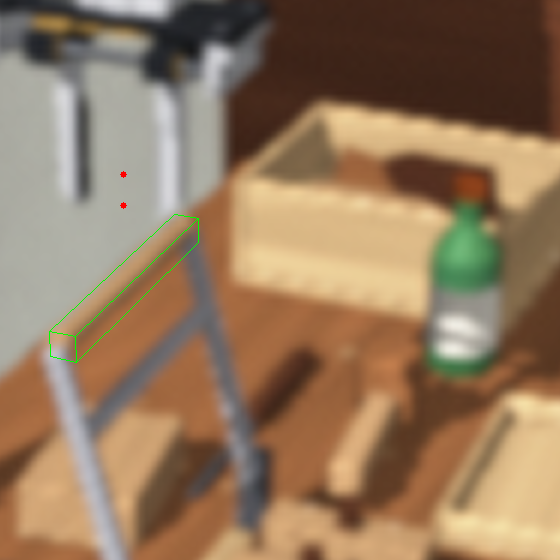

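>>> arm_command(
  motion=[
    [[0, 0, -0.6, 0], [0, 0, -1.2, 0], [0, 0, -1.6, 0], [0, 0, -1.84, 0], [0, 0, -1.84, 0]],
  ],
)

```text
time: 29.82
ee_pos: [0.6979, -0.0232, 0.2286]
orientation: [1.19, 1.222, -1.19]
contact_force: [-0.5, 0.2, 0.1]
finger_gap: 0.0558
```

>>> arm_command(
  motion=[
    [[0, 0, 0, 0], [0, 0, 0, 0], [0, 0, 0, 0], [0, 0, 0, 0], [0, 0, 0, 0]],
  ],
  claw=8,
  grip_force=10,
)

```text
time: 30.45
ee_pos: [0.698, -0.0232, 0.2289]
orientation: [1.19, 1.221, -1.189]
contact_force: [1.0, -0.1, 0.8]
finger_gap: 0.0177
```

>>> arm_command(
  motion=[
    [[0, 0, 0, 0], [0, 0, 0, 0], [0, 0, 0, 0], [0, 0, 0, 0], [0, 0, 0, 0]],
  ],
)

```text
time: 31.08
ee_pos: [0.698, -0.0232, 0.2289]
orientation: [1.19, 1.221, -1.189]
contact_force: [0.5, -0.0, 2.1]
finger_gap: 0.0176
```

```bash
python3 - <<'E'
import numpy as np
a=15.; c=np.cos(.028);s=np.sin(.028)
f=lambda a:(195*np.sin(np.radians(a)),195*np.cos(np.radians(a)))
seq=[15-5.25*i for i in range(21)]
for k in range(0,20,5):
    b=f(seq[k]); print([[round((f(q)[0]-b[0])*c/40,2),round((f(q)[0]-b[0])*s/40,2),round((f(q)[1]-b[1])/40,2),0] for q in seq[k+1:k+6]])
E
```

```text
[[np.float64(-0.44), np.float64(-0.01), np.float64(0.1), 0], [np.float64(-0.88), np.float64(-0.02), np.float64(0.15), 0], [np.float64(-1.33), np.float64(-0.04), np.float64(0.17), 0], [np.float64(-1.77), np.float64(-0.05), np.float64(0.14), 0], [np.float64(-2.21), np.float64(-0.06), np.float64(0.07), 0]]
[[np.float64(-0.43), np.float64(-0.01), np.float64(-0.11), 0], [np.float64(-0.86), np.float64(-0.02), np.float64(-0.25), 0], [np.float64(-1.26), np.float64(-0.04), np.float64(-0.44), 0], [np.float64(-1.65), np.float64(-0.05), np.float64(-0.66), 0], [np.float64(-2.02), np.float64(-0.06), np.float64(-0.91), 0]]
[[np.float64(-0.34), np.float64(-0.01), np.float64(-0.29), 0], [np.float64(-0.65), np.float64(-0.02), np.float64(-0.61), 0], [np.float64(-0.94), np.float64(-0.03), np.float64(-0.95), 0], [np.float64(-1.19), np.float64(-0.03), np.float64(-1.32), 0], [np.float64(-1.4), np.float64(-0.04), np.float64(-1.71), 0]]
[[np.float64(-0.18), np.float64(-0.01), np.float64(-0.41), 0], [np.float64(-0.32), np.float64(-0.01), np.float64(-0.83), 0], [np.float64(-0.42), np.float64(-0.01), np.float64(-1.27), 0], [np.float64(-0.48), np.float64(-0.01), np.float64(-1.71), 0], [np.float64(-0.5), np.float64(-0.01), np.float64(-2.16), 0]]
```

>>> arm_command(
  motion=[
    [[-0.44, -0.01, 0.1, 0], [-0.88, -0.02, 0.15, 0], [-1.33, -0.04, 0.17, 0], [-1.77, -0.05, 0.14, 0], [-2.21, -0.06, 0.07, 0]],
  ],
)

```text
time: 31.7
ee_pos: [0.6089, -0.0255, 0.2315]
orientation: [1.19, 1.222, -1.189]
contact_force: [0.8, 0.4, 0.1]
finger_gap: 0.0179
```

>>> arm_command(
  motion=[
    [[-0.43, -0.01, -0.11, 0], [-0.86, -0.02, -0.25, 0], [-1.26, -0.04, -0.44, 0], [-1.65, -0.05, -0.66, 0], [-2.02, -0.06, -0.91, 0]],
  ],
)

```text
time: 32.33
ee_pos: [0.528, -0.0278, 0.1947]
orientation: [1.19, 1.222, -1.19]
contact_force: [2.2, 2.4, -3.0]
finger_gap: 0.0176
```

>>> arm_command(
  motion=[
    [[-0.34, -0.01, -0.29, 0], [-0.65, -0.02, -0.61, 0], [-0.94, -0.03, -0.95, 0], [-1.19, -0.03, -1.32, 0], [-1.4, -0.04, -1.71, 0]],
  ],
)

```text
time: 32.95
ee_pos: [0.4721, -0.0294, 0.1261]
orientation: [1.19, 1.222, -1.19]
contact_force: [4.4, 2.3, -4.1]
finger_gap: 0.0174
```

>>> arm_command(
  motion=[
    [[-0.18, -0.01, -0.41, 0], [-0.32, -0.01, -0.83, 0], [-0.42, -0.01, -1.27, 0], [-0.46, -0.01, -1.6, 0], [-0.5, -0.01, -1.9, 0]],
  ],
)

```text
time: 33.58
ee_pos: [0.4536, -0.03, 0.0505]
orientation: [1.191, 1.22, -1.188]
contact_force: [10.5, 1.2, -1.5]
finger_gap: 0.0173
```

>>> arm_command(
  motion=[
    [[0, 0, -0.08, 0], [0, 0, -0.16, 0], [0, 0, -0.22, 0], [0, 0, -0.24, 0], [0, 0, -0.24, 0]],
  ],
)

```text
time: 34.2
ee_pos: [0.4536, -0.0302, 0.0421]
orientation: [1.19, 1.22, -1.188]
contact_force: [0.7, 0.4, 11.6]
finger_gap: 0.0175
```

>>> arm_command(
  motion=[
    [[0, 0, 0, 0], [0, 0, 0, 0], [0, 0, 0, 0], [0, 0, 0, 0], [0, 0, 0, 0]],
  ],
  claw=50,
)

```text
time: 34.83
ee_pos: [0.4527, -0.03, 0.0411]
orientation: [1.19, 1.222, -1.19]
contact_force: [0.3, -0.5, 0.4]
finger_gap: 0.0496
```

>>> arm_command(
  motion=[
    [[0, 0, 0.6, 0], [0, 0, 1.5, 0], [0, 0, 3, 0], [-0.5, -1, 4, 0], [-1, -2, 4, 0]],
  ],
)

```text
time: 35.45
ee_pos: [0.4132, -0.1111, 0.204]
orientation: [1.19, 1.217, -1.186]
contact_force: [1.2, -0.2, -1.1]
finger_gap: 0.0497
```

>>> arm_command(
  motion=[
    [[0, -1.4, 0, 0], [0, -2.8, 0, 0], [0, -4.2, 0, 0.3], [0, -5, 0, 0.6], [0, -5, 0, 0.6]],
  ],
)

```text
time: 36.08
ee_pos: [0.4122, -0.3115, 0.2006]
orientation: [1.129, 1.259, -1.129]
contact_force: [-0.1, 0.6, -1.1]
finger_gap: 0.0499
```

```bash
python3 - <<'E'
from held import *
from cr import both
t,s=both('p10',(210,140,390,270),(200,130,340,260),4)
np.savez('p10.npz',t=t['img'],s=s['img'])
im=cv2.imread('pics/p10.png'); cv2.imwrite('pics/p10.png',cv2.resize(im,None,fx=.62,fy=.62))
stat()
E
```

```text
36.17 [ 0.4126 -0.3095  0.2009] 0.05 yaw 6.27 [ 0.  -0.2  0.2]
```

View pics/p10.png

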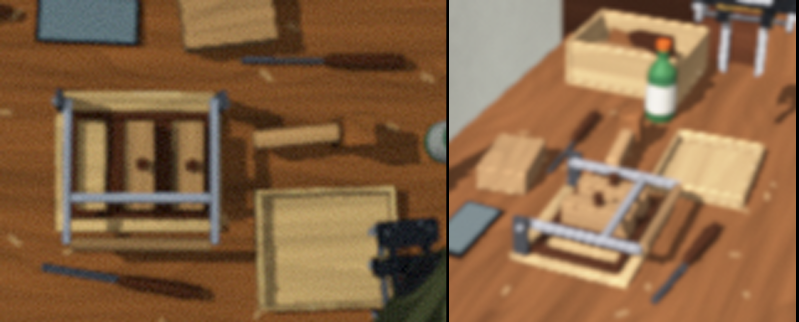

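```bash
python3 - <<'E'
from held import *
t=snapshot('top'); s=snapshot('side')
for cams in([t,s],[t],[s]):
  for sg in(.8,1.2): print(fit(cams,MAL,(.619,-.3255,-1.455),sig=sg))
im=cv2.resize(np.ascontiguousarray(t['img'][...,::-1]),None,fx=8,fy=8,interpolation=cv2.INTER_CUBIC)
draw(im,MAL,(.619,-.3255,-1.455),t,sc=8)
im2=cv2.resize(np.ascontiguousarray(s['img'][...,::-1]),None,fx=8,fy=8,interpolation=cv2.INTER_CUBIC)
draw(im2,MAL,(.619,-.3255,-1.455),s,sc=8)
cv2.imwrite('pics/p11.png',np.hstack([im[1400:1640,2440:2960],im2[1360:1600,2060:2300]]))
E
```

```text
(array([ 0.61986664, -0.32623576, -1.44536645]), np.float64(-8.585726254036743))
(array([ 0.6196849 , -0.32663635, -1.45057952]), np.float64(-8.396173714259493))
(array([ 0.62026297, -0.325308  , -1.43604139]), np.float64(-4.251841582831033))
(array([ 0.62072308, -0.32650566, -1.43582241]), np.float64(-4.223929916733748))
(array([ 0.6152087 , -0.32343932, -1.50048676]), np.float64(-4.455736916606803))
(array([ 0.61467424, -0.32759551, -1.51845033]), np.float64(-4.284929970491263))
```

View pics/p11.png

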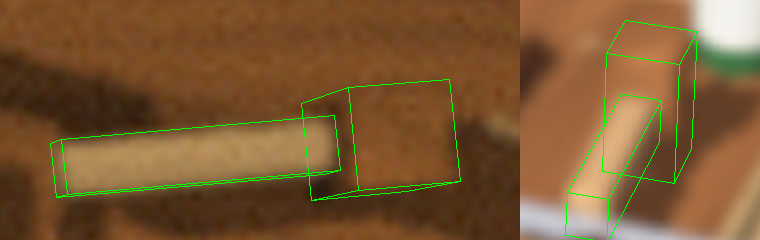

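>>> arm_command(
  motion=[
    [[1.4, 0.15, 0, 0.1], [2.8, 0.3, 0, 0.1], [4.2, 0.57, 0, 0.1], [5.05, 0.57, -0.8, 0.1], [5.05, 0.57, -1.8, 0.1]],
  ],
)

```text
time: 36.9
ee_pos: [0.6169, -0.2853, 0.1282]
orientation: [1.115, 1.265, -1.115]
contact_force: [0.6, -0.3, -0.3]
finger_gap: 0.0504
```

>>> arm_command(
  motion=[
    [[0, 0, -0.7, 0], [0, 0, -1.4, 0], [0, 0, -2.1, 0], [0, 0, -2.8, 0], [0, 0, -2.87, 0]],
  ],
)

```text
time: 37.52
ee_pos: [0.614, -0.2857, 0.0127]
orientation: [1.116, 1.269, -1.118]
contact_force: [0.8, -0.7, -0.0]
finger_gap: 0.0498
```

```bash
python3 - <<'E'
from held import *
from cr import both
t,s=both('p12',(280,150,390,250),(230,130,320,230),4)
stat()
E
```

```text
37.62 [ 0.6151 -0.2867  0.0151] 0.0499 yaw 7.16 [ 0.2 -1.4  0.3]
```

View pics/p12.png

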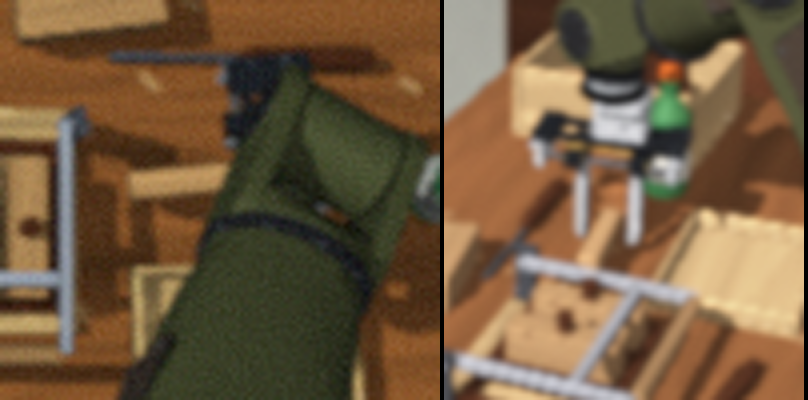

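>>> arm_command(
  motion=[
    [[0, 0, 0, 0], [0, 0, 0, 0], [0, 0, 0, 0], [0, 0, 0, 0], [0, 0, 0, 0]],
  ],
  claw=10,
  grip_force=60,
)

```text
time: 38.25
ee_pos: [0.6149, -0.2873, 0.0149]
orientation: [1.117, 1.265, -1.117]
contact_force: [-1.2, 0.9, 5.4]
finger_gap: 0.0237
```

>>> arm_command(
  motion=[
    [[0, 0, 0, 0], [0, 0, 0, 0], [0, 0, 0.1, 0], [0, 0, 0.2, 0], [0, 0, 0.5, 0]],
  ],
)

```text
time: 38.88
ee_pos: [0.6143, -0.287, 0.034]
orientation: [1.117, 1.267, -1.118]
contact_force: [0.1, 0.4, -3.3]
finger_gap: 0.0236
```

>>> arm_command(
  motion=[
    [[0, 0, 0.5, 0], [0, 0, 1.5, 0], [0, 0, 2.5, 0], [0, 0, 3, 0], [0, 0, 3, 0]],
  ],
)

```text
time: 39.5
ee_pos: [0.6154, -0.2875, 0.1573]
orientation: [1.117, 1.261, -1.116]
contact_force: [-0.7, -0.6, -3.4]
finger_gap: 0.0234
```

```bash
python3 - <<'E'
from held import *
from cr import both
t,s=both('p13',(280,150,390,250),(230,110,320,210),4)
stat()
E
```

```text
39.6 [ 0.6145 -0.2871  0.154 ] 0.0233 yaw 7.12 [-0.6  0.  -3.6]
```

View pics/p13.png

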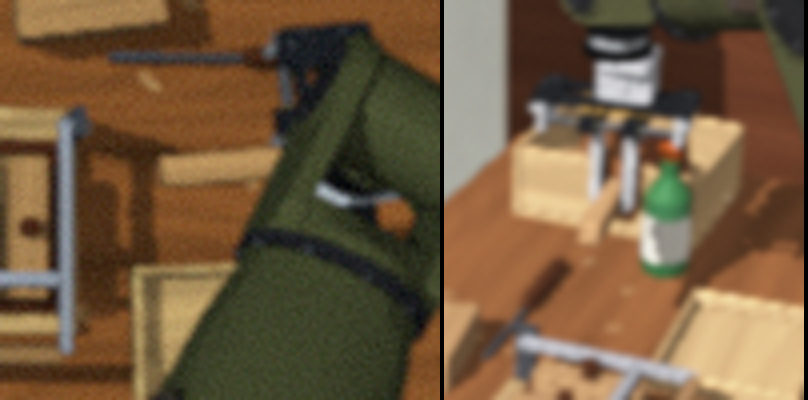

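```bash
cat >> held.py <<'E'
def malbox(dz): return [box(-.022,.022,-.022,.022,dz,dz+.08),box(-.142,-.022,-.012,.012,dz+.026,dz+.054)]
def malpose(st):
    M=Ro.from_rotvec(st['orientation']).as_matrix(); y=np.arctan2(M[1,1],M[0,1])-np.pi/2
    P=st['ee_pos']; # grip at mallet x=-.040
    return np.array([P[0]+.040*np.cos(y),P[1]+.040*np.sin(y),y]),P[2]-.0149
def show(cams,n,H,p,win,f=6):
    out=[]
    for c,(x0,y0,x1,y1) in zip(cams,win):
        im=cv2.resize(np.ascontiguousarray(c['img'][...,::-1]),None,fx=f,fy=f,interpolation=cv2.INTER_CUBIC)
        draw(im,H,p,c,sc=f); out.append(im[y0*f:y1*f,x0*f:x1*f])
    h=max(i.shape[0] for i in out); cv2.imwrite('pics/'+n+'.png',np.hstack([cv2.copyMakeBorder(i,0,h-i.shape[0],0,4,cv2.BORDER_CONSTANT) for i in out]))
E
python3 - <<'E'
from held import *
t=snapshot('top'); s=snapshot('side'); st=stat(); p,dz=malpose(st); print(p,dz)
show([t,s],'p14',malbox(dz),p,[(310,170,380,230),(250,140,310,210)])
E
```

```text
39.7 [ 0.6143 -0.287   0.1531] 0.0236 yaw 7.12 [-0.6  0.1 -4.4]
[ 0.61923246 -0.32668747 -1.44653991] 0.13823701640204603
```

View pics/p14.png

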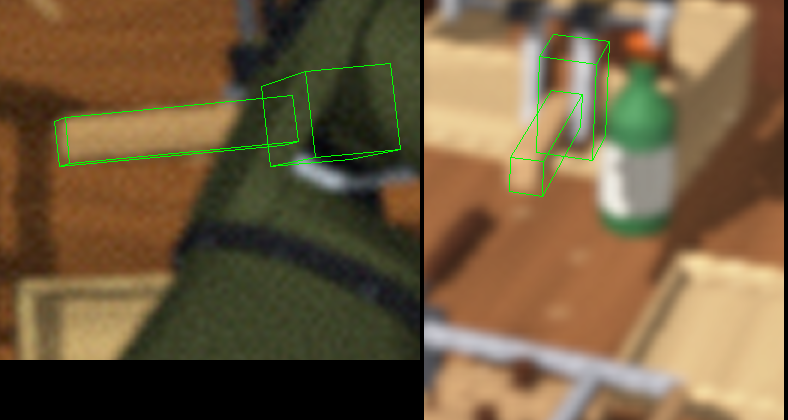

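>>> arm_command(
  motion=[
    [[-0.2, 1.2, 0, -0.2], [-0.45, 2.5, 0, -0.4], [-0.7, 4.0, 0, -0.69], [-0.95, 5.4, 0, -0.69], [-1.2, 6.7, 0, -0.69]],
  ],
)

```text
time: 40.33
ee_pos: [0.5658, -0.0173, 0.1536]
orientation: [1.188, 1.223, -1.189]
contact_force: [1.0, 0.9, -3.6]
finger_gap: 0.0236
```

>>> arm_command(
  motion=[
    [[-0.11, 0.8, -0.3, 0], [-0.11, 0.8, -0.6, 0], [-0.11, 0.8, -0.9, 0], [-0.11, 0.8, -1.1, 0], [-0.11, 0.8, -1.1, 0]],
  ],
)

```text
time: 40.95
ee_pos: [0.5621, 0.012, 0.1096]
orientation: [1.189, 1.223, -1.19]
contact_force: [-0.3, 0.1, -2.7]
finger_gap: 0.0239
```

```bash
python3 - <<'E'
from held import *
t=snapshot('top'); s=snapshot('side'); st=stat(); p,dz=malpose(st); print(p,dz)
show([t,s],'p15',malbox(dz),p,[(220,150,290,240),(220,150,300,240)],5)
E
```

```text
41.05 [0.5626 0.0123 0.1106] 0.0233 yaw 1.56 [-1.   0.9 -2.9]
[ 0.56364615 -0.02768375 -1.54358642] 0.09566736840931356
```

View pics/p15.png

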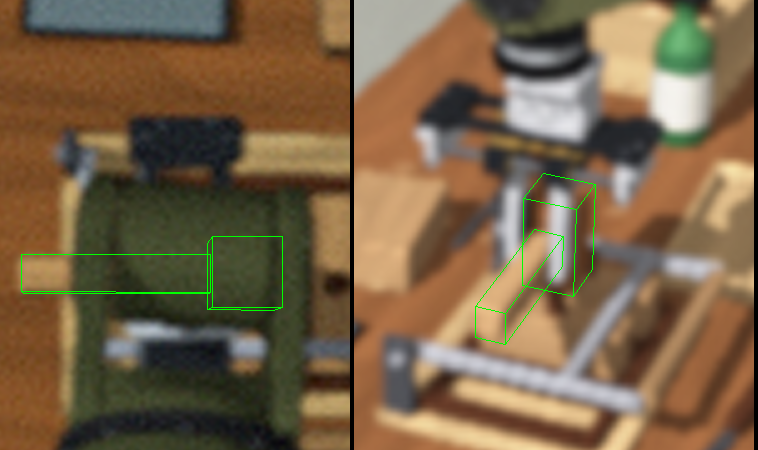

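>>> arm_command(
  motion=[
    [[0, 0, -0.2, 0], [0, 0, -0.35, 0], [0, 0, -0.45, 0], [0, 0, -0.5, 0], [0, 0, -0.5, 0]],
  ],
)

```text
time: 41.68
ee_pos: [0.5624, 0.0128, 0.0904]
orientation: [1.189, 1.222, -1.189]
contact_force: [-1.7, -0.1, 0.3]
finger_gap: 0.0234
```

>>> arm_command(
  motion=[
    [[0, 0, -0.1, 0], [0, 0, -0.18, 0], [0, 0, -0.26, 0], [0, 0, -0.3, 0], [0, 0, -0.3, 0]],
  ],
)

```text
time: 42.3
ee_pos: [0.5625, 0.0128, 0.0787]
orientation: [1.189, 1.222, -1.188]
contact_force: [-2.5, 1.4, 7.7]
finger_gap: 0.0234
```

```bash
python3 - <<'E'
from held import *
t=snapshot('top'); s=snapshot('side'); st=stat(); p,dz=malpose(st); print(p,dz,st['moment'])
show([s],'p16',malbox(dz),p,[(220,160,300,240)],8)
E
```

```text
42.4 [0.5625 0.0129 0.0787] 0.0232 yaw 1.6 [-3.6  1.1  8.1]
[ 0.56358219 -0.02710113 -1.5427993 ] 0.06377468472862743 [-0.01327519  0.62130742 -0.10500331]
```

View pics/p16.png

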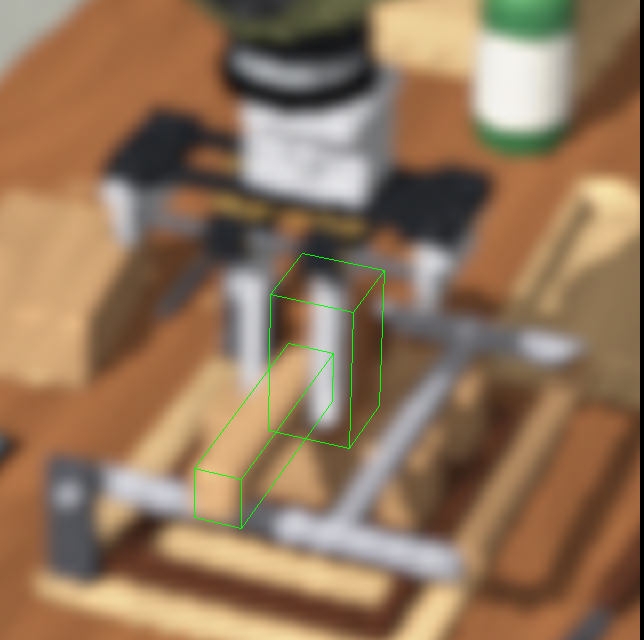

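>>> arm_command(
  motion=[
    [[0, 0, -0.02, 0], [0, 0, -0.04, 0], [0, 0, -0.05, 0], [0, 0, -0.05, 0], [0, 0, -0.05, 0]],
  ],
)

```text
time: 43.02
ee_pos: [0.5627, 0.0132, 0.0781]
orientation: [1.189, 1.221, -1.187]
contact_force: [-9.5, 5.2, 23.3]
finger_gap: 0.0236
```

>>> arm_command(
  motion=[
    [[0, 0, 0.3, 0], [0, 0, 0.7, 0], [0, 0, 0.9, 0], [0, 0, 0.9, 0], [0, 0, 0.9, 0]],
  ],
)

```text
time: 43.65
ee_pos: [0.5621, 0.0128, 0.1119]
orientation: [1.188, 1.223, -1.189]
contact_force: [-0.6, -0.1, -3.3]
finger_gap: 0.0237
```

>>> arm_command(
  motion=[
    [[0, -0.6, 0, 0], [0.02, -1.2, 0, 0], [0.04, -1.72, 0, 0], [0.04, -1.72, 0, 0], [0.04, -1.72, 0, 0]],
  ],
)

```text
time: 44.28
ee_pos: [0.5638, -0.0557, 0.1121]
orientation: [1.189, 1.223, -1.189]
contact_force: [0.6, 1.0, -2.8]
finger_gap: 0.0235
```

```bash
python3 - <<'E'
from held import *
t=snapshot('top'); s=snapshot('side'); st=stat(); p,dz=malpose(st); print(p,dz,st['moment'])
show([t,s],'p17',malbox(dz),p,[(230,160,290,230),(220,150,300,240)],6)
E
```

```text
44.38 [ 0.5639 -0.0554  0.1123] 0.0237 yaw 1.63 [ 0.3 -0.1 -3.4]
[ 0.56504374 -0.09539546 -1.54226279] 0.09740441117173233 [ 0.0896672  -0.08790305  0.00564036]
```

View pics/p17.png

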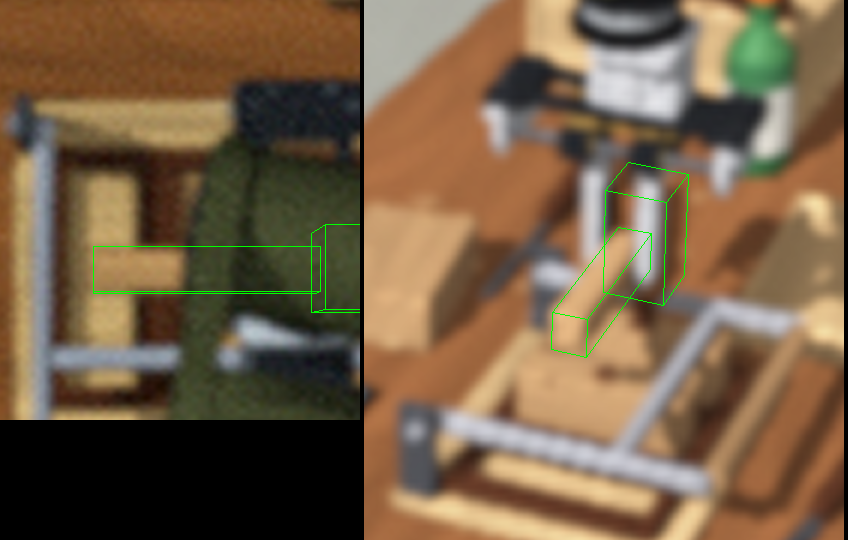

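>>> arm_command(
  motion=[
    [[0, 0.07, -0.2, 0], [0, 0.07, -0.35, 0], [0, 0.07, -0.45, 0], [0, 0.07, -0.55, 0], [0, 0.07, -0.6, 0]],
  ],
)

```text
time: 45.0
ee_pos: [0.5641, -0.0531, 0.0884]
orientation: [1.189, 1.222, -1.188]
contact_force: [-1.5, 4.0, 4.3]
finger_gap: 0.0236
```

>>> arm_command(
  motion=[
    [[0, 0, -0.08, 0], [0, 0, -0.15, 0], [0, 0, -0.2, 0], [0, 0, -0.23, 0], [0, 0, -0.24, 0]],
  ],
)

```text
time: 45.62
ee_pos: [0.5641, -0.0532, 0.0788]
orientation: [1.189, 1.222, -1.188]
contact_force: [-0.2, 5.1, 5.4]
finger_gap: 0.0235
```

>>> arm_command(
  motion=[
    [[0, 0, -0.02, 0], [0, 0, -0.04, 0], [0, 0, -0.05, 0], [0, 0, -0.05, 0], [0, 0, -0.05, 0]],
  ],
)

```text
time: 46.25
ee_pos: [0.5643, -0.053, 0.0783]
orientation: [1.189, 1.221, -1.188]
contact_force: [-6.3, 7.8, 19.2]
finger_gap: 0.0235
```

>>> arm_command(
  motion=[
    [[0, 0, -0.02, 0], [0, 0, -0.02, 0], [0, 0, -0.02, 0], [0, 0, -0.02, 0], [0, 0, -0.02, 0]],
  ],
)

```text
time: 46.88
ee_pos: [0.5644, -0.0529, 0.078]
orientation: [1.189, 1.221, -1.187]
contact_force: [-8.0, 9.2, 24.9]
finger_gap: 0.0237
```

>>> arm_command(
  motion=[
    [[0, 0, 0.3, 0], [0, 0, 0.9, 0], [0, 0, 1.5, 0], [0, 0, 2, 0], [0, 0, 2, 0]],
  ],
)

```text
time: 47.5
ee_pos: [0.5642, -0.0537, 0.1566]
orientation: [1.189, 1.22, -1.188]
contact_force: [-1.0, 0.3, -3.3]
finger_gap: 0.0239
```

>>> arm_command(
  motion=[
    [[0.3, -1.4, 0, 0.2], [0.6, -2.8, 0, 0.4], [0.9, -4.2, 0, 0.69], [1.1, -5.2, 0, 0.69], [1.27, -5.8, 0, 0.69]],
  ],
)

```text
time: 48.12
ee_pos: [0.6139, -0.2874, 0.1536]
orientation: [1.118, 1.267, -1.12]
contact_force: [0.1, 0.5, -3.2]
finger_gap: 0.0238
```

```bash
python3 - <<'E'
from held import *
from cr import both
t,s=both('p18',(220,150,310,250),(210,150,300,250),4)
st=stat(); p,dz=malpose(st); print(p,dz,st['moment'])
show([t,s],'p19',malbox(dz),p,[(310,170,380,230),(250,130,320,210)])
E
```

```text
48.23 [ 0.6139 -0.2875  0.1534] 0.0236 yaw 6.97 [-0.9  1.1 -3.4]
[ 0.6187687  -0.32723466 -1.44913346] 0.13848689028159947 [ 0.10240501 -0.11276682  0.01275013]
```

View pics/p18.png

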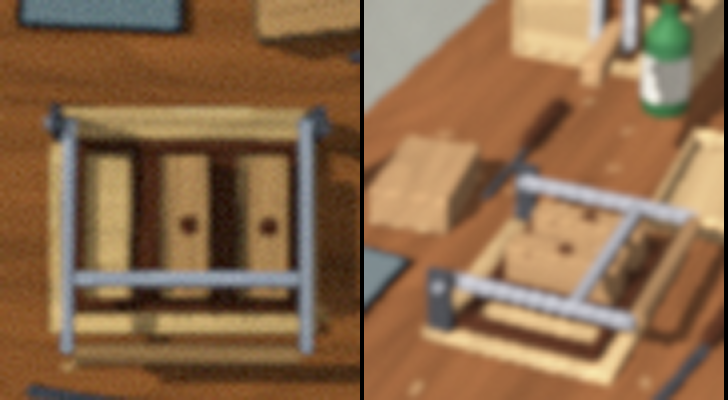

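View pics/p19.png

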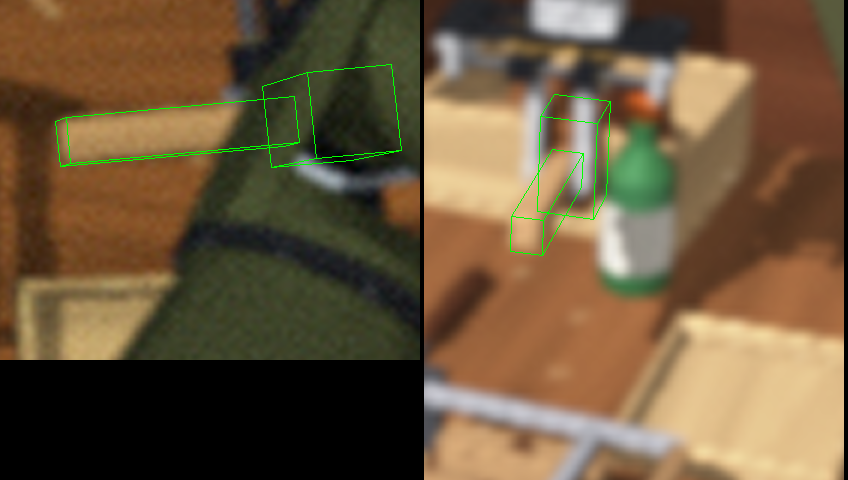

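>>> arm_command(
  motion=[
    [[0, 0, -0.9, 0], [0, 0, -1.8, 0], [0, 0, -2.6, 0], [0, 0, -3.2, 0], [0, 0, -3.3, 0]],
  ],
)

```text
time: 48.85
ee_pos: [0.6134, -0.2839, 0.0213]
orientation: [1.117, 1.27, -1.118]
contact_force: [-0.1, 0.3, -3.6]
finger_gap: 0.0239
```

>>> arm_command(
  motion=[
    [[0, 0, -0.04, 0], [0, 0, -0.08, 0], [0, 0, -0.12, 0], [0, 0, -0.16, 0], [0, 0, -0.16, 0]],
  ],
)

```text
time: 49.48
ee_pos: [0.6147, -0.2852, 0.0175]
orientation: [1.117, 1.265, -1.117]
contact_force: [-0.4, -0.6, -3.0]
finger_gap: 0.0235
```

>>> arm_command(
  motion=[
    [[0, 0, -0.02, 0], [0, 0, -0.04, 0], [0, 0, -0.06, 0], [0, 0, -0.06, 0], [0, 0, -0.06, 0]],
  ],
)

```text
time: 50.1
ee_pos: [0.6147, -0.2852, 0.0152]
orientation: [1.117, 1.265, -1.117]
contact_force: [0.3, 0.1, -4.0]
finger_gap: 0.0233
```

>>> arm_command(
  motion=[
    [[0, 0, -0.01, 0], [0, 0, -0.02, 0], [0, 0, -0.03, 0], [0, 0, -0.03, 0], [0, 0, -0.03, 0]],
  ],
)

```text
time: 50.72
ee_pos: [0.6148, -0.2853, 0.0147]
orientation: [1.117, 1.265, -1.117]
contact_force: [-5.3, 2.2, 7.0]
finger_gap: 0.0237
```

>>> arm_command(
  motion=[
    [[0, 0, 0.02, 0], [0, 0, 0.02, 0], [0, 0, 0.02, 0], [0, 0, 0.02, 0], [0, 0, 0.02, 0]],
  ],
  claw=50,
  grip_force=10,
)

```text
time: 51.35
ee_pos: [0.6147, -0.2852, 0.0147]
orientation: [1.117, 1.265, -1.117]
contact_force: [0.0, 0.3, 0.5]
finger_gap: 0.05
```

>>> arm_command(
  motion=[
    [[0, 0, 0.5, 0], [0, 0, 1.5, 0], [0, 0, 3, 0], [0, 0, 4.5, 0], [-1, 0, 5, 0]],
  ],
)

```text
time: 51.98
ee_pos: [0.5762, -0.2854, 0.2203]
orientation: [1.116, 1.258, -1.114]
contact_force: [-0.3, -1.8, -0.4]
finger_gap: 0.0502
```

>>> arm_command(
  motion=[
    [[-1, 0.8, 0, 0], [-2, 1.6, 0, 0], [-3, 2.4, 0, -0.2], [-4, 3.2, 0, -0.4], [-4, 4.2, 0, -0.69]],
  ],
)

```text
time: 52.6
ee_pos: [0.4131, -0.1166, 0.2165]
orientation: [1.191, 1.218, -1.19]
contact_force: [1.4, -0.2, -0.2]
finger_gap: 0.05
```

```bash
python3 - <<'E'
from held import *
t=snapshot('top'); s=snapshot('side'); st=stat()
for cams in([t,s],[t]): print(fit(cams,MAL,(.619,-.3255,-1.455),sig=.9))
show([t,s],'p20',MAL,(.6196,-.325,-1.449),[(300,160,390,240),(230,130,310,230)],5)
E
```

```text
52.7 [ 0.4144 -0.115   0.2166] 0.05 yaw 1.65 [-0.1 -0.3  0.2]
(array([ 0.62064514, -0.32248591, -1.44453148]), np.float64(-8.390366392483873))
(array([ 0.6209717 , -0.32345933, -1.4346153 ]), np.float64(-4.262594321607652))
```

View pics/p20.png

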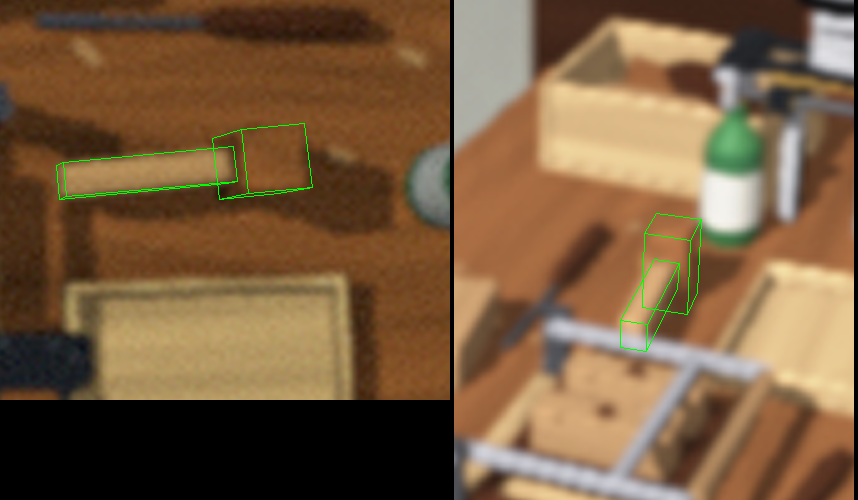

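>>> arm_command(
  motion=[
    [[0.5, 1.1, 0, 0], [0.96, 2.12, 0, 0], [0.96, 2.12, 0, 0], [0.96, 2.12, -1, 0], [0.96, 2.12, -2, 0]],
  ],
)

```text
time: 53.32
ee_pos: [0.4533, -0.0335, 0.1346]
orientation: [1.189, 1.22, -1.188]
contact_force: [0.2, 0.1, -0.0]
finger_gap: 0.0501
```

>>> arm_command(
  motion=[
    [[0, 0, -0.8, 0], [0, 0, -1.6, 0], [0, 0, -2.2, 0], [0, 0, -2.39, 0], [0, 0, -2.39, 0]],
  ],
)

```text
time: 53.95
ee_pos: [0.4533, -0.033, 0.0397]
orientation: [1.189, 1.222, -1.189]
contact_force: [0.8, 0.1, 1.0]
finger_gap: 0.0499
```

>>> arm_command(
  motion=[
    [[0, 0, 0, 0], [0, 0, 0, 0], [0, 0, 0, 0], [0, 0, 0, 0], [0, 0, 0, 0]],
  ],
  claw=8,
  grip_force=12,
)

```text
time: 54.58
ee_pos: [0.4536, -0.0324, 0.0394]
orientation: [1.189, 1.221, -1.188]
contact_force: [4.6, 0.1, 0.2]
finger_gap: 0.0176
```

>>> arm_command(
  motion=[
    [[0, 0, 0, 0], [0, 0, 0, 0], [0, 0, 0, 0], [0, 0, 0, 0], [0, 0, 0, 0]],
  ],
)

```text
time: 55.2
ee_pos: [0.4536, -0.0324, 0.0394]
orientation: [1.189, 1.221, -1.188]
contact_force: [5.3, 0.8, 0.8]
finger_gap: 0.0175
```

>>> arm_command(
  motion=[
    [[0.02, 0, 0.45, 0], [0.08, 0, 0.89, 0], [0.18, 0, 1.33, 0], [0.32, 0.01, 1.75, 0], [0.5, 0.01, 2.16, 0]],
  ],
)

```text
time: 55.82
ee_pos: [0.4753, -0.0319, 0.1261]
orientation: [1.191, 1.218, -1.185]
contact_force: [23.9, 1.8, -16.8]
finger_gap: 0.0192
```

>>> arm_command(
  motion=[
    [[0.21, 0.01, 0.39, 0], [0.46, 0.01, 0.76, 0], [0.75, 0.02, 1.1, 0], [1.06, 0.03, 1.42, 0], [1.4, 0.04, 1.71, 0]],
  ],
)

```text
time: 56.45
ee_pos: [0.5281, -0.0306, 0.194]
orientation: [1.187, 1.225, -1.192]
contact_force: [-6.8, -1.7, 3.7]
finger_gap: 0.0175
```

>>> arm_command(
  motion=[
    [[0.37, 0.01, 0.25, 0], [0.76, 0.02, 0.47, 0], [1.16, 0.04, 0.66, 0], [1.59, 0.05, 0.8, 0], [2.02, 0.06, 0.91, 0]],
  ],
)

```text
time: 57.08
ee_pos: [0.6097, -0.0283, 0.2302]
orientation: [1.187, 1.224, -1.191]
contact_force: [-1.3, -1.9, 0.3]
finger_gap: 0.0176
```

>>> arm_command(
  motion=[
    [[0.44, 0.01, 0.07, 0], [0.88, 0.02, 0.1, 0], [1.33, 0.04, 0.08, 0], [1.77, 0.05, 0.03, 0], [2.21, 0.06, -0.07, 0]],
  ],
)

```text
time: 57.7
ee_pos: [0.6983, -0.0259, 0.227]
orientation: [1.188, 1.223, -1.19]
contact_force: [-0.7, -0.8, 0.6]
finger_gap: 0.0177
```

>>> arm_command(
  motion=[
    [[0, 0, 0, 0], [0, 0, 0, 0], [0, 0, 0, 0], [0, 0, 0, 0], [0, 0, 0, 0]],
  ],
)

```text
time: 58.32
ee_pos: [0.6977, -0.0258, 0.2265]
orientation: [1.188, 1.224, -1.191]
contact_force: [-3.1, -3.0, -14.2]
finger_gap: 0.0176
```

>>> arm_command(
  motion=[
    [[0, 0, 0, 0], [0, 0, 0, 0], [0, 0, 0, 0], [0, 0, 0, 0], [0, 0, 0, 0]],
  ],
  claw=50,
)

```text
time: 58.95
ee_pos: [0.6984, -0.0256, 0.2277]
orientation: [1.189, 1.222, -1.188]
contact_force: [-0.5, 0.5, -0.2]
finger_gap: 0.0498
```

>>> arm_command(
  motion=[
    [[0, 0, 0.6, 0], [0, 0, 1.2, 0], [0, 0, 1.8, 0], [-1.2, 0, 1.8, -1.2], [-2.4, 0, 1.8, -2.4]],
  ],
)

```text
time: 59.58
ee_pos: [0.6012, -0.0256, 0.299]
orientation: [1.436, 1.045, -1.436]
contact_force: [1.0, 0.3, 1.4]
finger_gap: 0.0497
```

>>> arm_command(
  motion=[
    [[-1, -0.4, 0, -1.2], [-2, -0.4, 0, -2.4], [-3, -0.4, 0, -3.6], [-4, -0.4, 0, -4.8], [-4, -0.4, 0, -6]],
  ],
)

```text
time: 60.2
ee_pos: [0.4408, -0.0416, 0.3005]
orientation: [1.991, 0.423, -1.987]
contact_force: [0.1, -0.6, 0.4]
finger_gap: 0.0498
```

```bash
python3 - <<'E'
from held import *
from cr import both
t,s=both('p21',(220,140,310,250),(200,130,310,250),4)
np.savez('p21.npz',t=t['img'],s=s['img'])
st=stat()
E
```

```text
60.3 [ 0.4421 -0.0416  0.3001] 0.0498 yaw -65.74 [ 0.3 -0.5 -0.2]
```

View pics/p21.png

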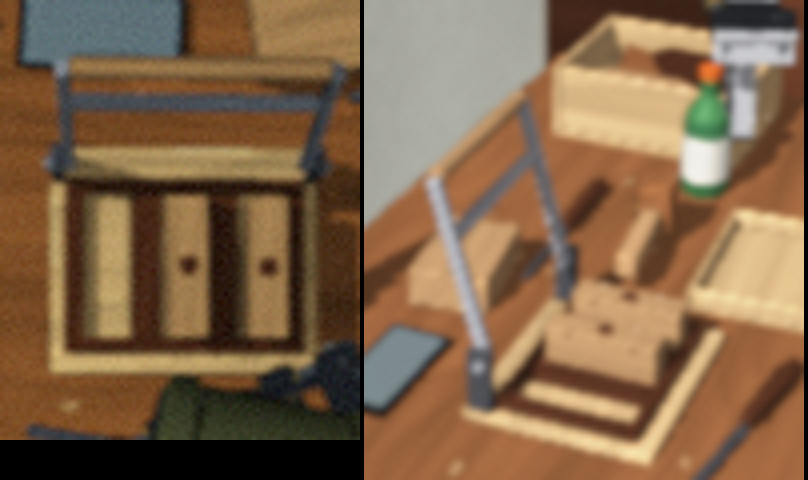

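>>> arm_command(
  motion=[
    [[0.9, 0.1, -0.8, -1.2], [1.8, 0.2, -1.6, -2.4], [2.6, 0.3, -2.6, -2.83], [3.02, 0.36, -3.6, -2.83], [3.02, 0.36, -4.6, -2.83]],
  ],
)

```text
time: 60.92
ee_pos: [0.5639, -0.0269, 0.1134]
orientation: [2.203, 0.04, -2.204]
contact_force: [0.5, 0.7, -0.6]
finger_gap: 0.05
```

>>> arm_command(
  motion=[
    [[0, 0, 0, 0], [0, 0, -0.8, 0], [0, 0, -1.6, 0], [0, 0, -2.3, 0], [0, 0, -2.3, 0]],
  ],
)

```text
time: 61.55
ee_pos: [0.5631, -0.0272, 0.0238]
orientation: [2.204, 0.036, -2.206]
contact_force: [0.4, 0.4, 0.0]
finger_gap: 0.0497
```

```bash
python3 - <<'E'
from held import *
stat()
E
```

```text
61.55 [ 0.5631 -0.0272  0.0238] 0.0497 yaw -88.14 [0.4 0.4 0. ]
```

>>> arm_command(
  motion=[
    [[0, 0, 0, 0], [0, 0, 0, 0], [0, 0, 0, 0], [0, 0, 0, 0], [0, 0, 0, 0]],
  ],
  claw=20,
  grip_force=20,
)

```text
time: 62.18
ee_pos: [0.5641, -0.0273, 0.0254]
orientation: [2.208, 0.034, -2.203]
contact_force: [-1.0, -0.5, 7.5]
finger_gap: 0.0338
```

>>> arm_command(
  motion=[
    [[0, 0, 0, 0], [0, 0, 0.4, 0], [0, 0, 1.2, 0], [0, 0, 2.4, 0], [0, 0, 3, 0]],
  ],
)

```text
time: 62.8
ee_pos: [0.5638, -0.0273, 0.1474]
orientation: [2.21, 0.034, -2.201]
contact_force: [-0.2, 0.1, -1.2]
finger_gap: 0.0338
```

>>> arm_command(
  motion=[
    [[-0.5, -1.3, 0, 0.17], [-1, -2.7, 0, 0.17], [-1.5, -4.1, 0, 0.17], [-2, -5.5, 0, 0.17], [-2.4, -6.8, 0, 0.17]],
  ],
)

```text
time: 63.42
ee_pos: [0.4662, -0.3011, 0.145]
orientation: [2.195, 0.059, -2.193]
contact_force: [0.6, -0.4, -2.2]
finger_gap: 0.0341
```

>>> arm_command(
  motion=[
    [[-0.27, -1, 0, 0], [-0.27, -1, 0, 0], [-0.27, -1, -1, 0], [-0.27, -1, -1.5, 0], [-0.27, -1, -1.5, 0]],
  ],
)

```text
time: 64.05
ee_pos: [0.4561, -0.3381, 0.0832]
orientation: [2.192, 0.062, -2.196]
contact_force: [0.5, 0.2, -1.0]
finger_gap: 0.0337
```

```bash
python3 - <<'E'
from held import *
t=snapshot('top'); s=snapshot('side'); st=stat(); P=st['ee_pos']; b=P[2]-.0118
H=[box(-.06,.06,-.017,.017,b,b+.05)]
show([t,s],'p22',H,(P[0],P[1],.056),[(290,200,390,290),(250,140,350,240)],4)
E
```

```text
64.15 [ 0.4569 -0.339   0.085 ] 0.0338 yaw -86.84 [-0.8 -0.2 -3.4]
```

View pics/p22.png

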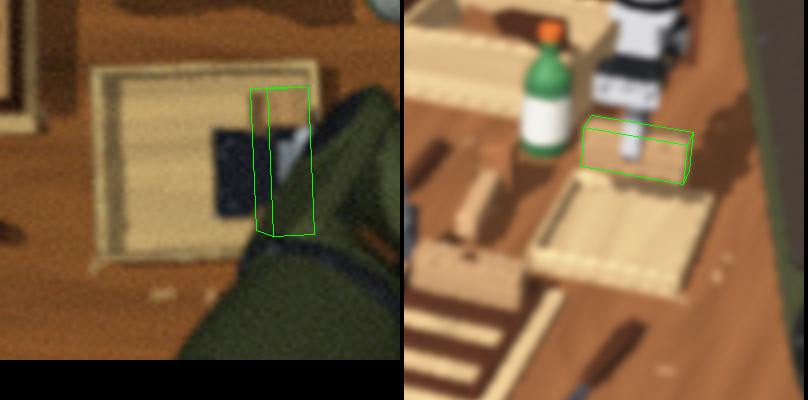

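>>> arm_command(
  motion=[
    [[0, 0, -0.5, 0], [0, 0, -1.0, 0], [0, 0, -1.35, 0], [0, 0, -1.45, 0], [0, 0, -1.5, 0]],
  ],
)

```text
time: 64.78
ee_pos: [0.4567, -0.3394, 0.0242]
orientation: [2.194, 0.059, -2.193]
contact_force: [-0.3, -0.1, -2.8]
finger_gap: 0.034
```

>>> arm_command(
  motion=[
    [[0, 0, -0.04, 0], [0, 0, -0.08, 0], [0, 0, -0.11, 0], [0, 0, -0.14, 0], [0, 0, -0.14, 0]],
  ],
)

```text
time: 65.4
ee_pos: [0.4564, -0.3393, 0.0193]
orientation: [2.194, 0.06, -2.193]
contact_force: [-7.1, 3.9, 14.4]
finger_gap: 0.034
```

>>> arm_command(
  motion=[
    [[0, 0, 0.02, 0], [0, 0, 0.02, 0], [0, 0, 0.02, 0], [0, 0, 0.02, 0], [0, 0, 0.02, 0]],
  ],
  claw=50,
)

```text
time: 66.03
ee_pos: [0.4563, -0.3392, 0.0187]
orientation: [2.194, 0.06, -2.194]
contact_force: [-0.1, -0.1, -1.1]
finger_gap: 0.05
```

>>> arm_command(
  motion=[
    [[0, 0, 0.5, 0], [0, 0, 1.5, 0], [0, 0, 3, 0], [0.5, 1, 3, -0.17], [1, 2, 3, -0.17]],
  ],
)

```text
time: 66.65
ee_pos: [0.4968, -0.2585, 0.1394]
orientation: [2.208, 0.032, -2.205]
contact_force: [0.7, -1.0, -0.0]
finger_gap: 0.0504
```

>>> arm_command(
  motion=[
    [[0.6, 1.3, 0, 0], [1.2, 2.7, 0, 0], [1.72, 4.1, 0, 0], [1.72, 4.1, -0.3, 0], [1.72, 4.1, -0.6, 0]],
  ],
)

```text
time: 67.28
ee_pos: [0.5648, -0.0955, 0.1139]
orientation: [2.205, 0.034, -2.206]
contact_force: [-0.8, 0.3, 0.6]
finger_gap: 0.0503
```

```bash
python3 - <<'E'
from held import *
from cr import both
t,s=both('p23',(220,140,390,290),(220,130,340,250),3)
st=stat()
E
```

```text
67.38 [ 0.564  -0.0962  0.113 ] 0.0502 yaw -88.32 [-1.  -0.2 -0.4]
```

View pics/p23.png

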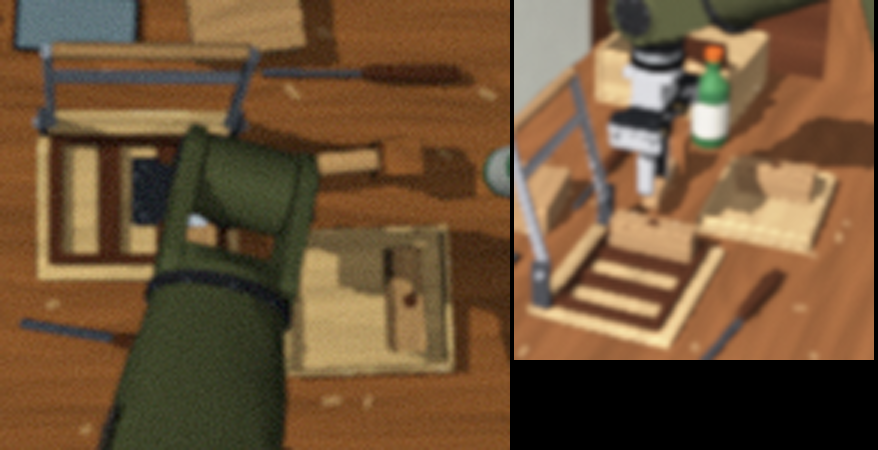

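>>> arm_command(
  motion=[
    [[0, 0, -0.7, 0], [0, 0, -1.4, 0], [0, 0, -2.0, 0], [0, 0, -2.23, 0], [0, 0, -2.23, 0]],
  ],
)

```text
time: 68.0
ee_pos: [0.565, -0.0959, 0.0256]
orientation: [2.206, 0.033, -2.207]
contact_force: [-0.4, -0.1, 0.1]
finger_gap: 0.05
```

>>> arm_command(
  motion=[
    [[0, 0, 0, 0], [0, 0, 0, 0], [0, 0, 0, 0], [0, 0, 0, 0], [0, 0, 0, 0]],
  ],
  claw=20,
  grip_force=20,
)

```text
time: 68.62
ee_pos: [0.5655, -0.0954, 0.0264]
orientation: [2.207, 0.033, -2.204]
contact_force: [-1.2, -0.4, 6.0]
finger_gap: 0.0335
```

>>> arm_command(
  motion=[
    [[0, 0, 0, 0], [0, 0, 0.4, 0], [0, 0, 1.2, 0], [0, 0, 2.4, 0], [0, 0, 3, 0]],
  ],
)

```text
time: 69.25
ee_pos: [0.5657, -0.0953, 0.1491]
orientation: [2.209, 0.033, -2.202]
contact_force: [0.4, -0.5, -2.1]
finger_gap: 0.0337
```

>>> arm_command(
  motion=[
    [[-0.9, -1.2, 0, 0.19], [-1.7, -2.5, 0, 0.19], [-2.5, -3.6, 0, 0.19], [-2.8, -3.97, -0.5, 0.19], [-2.8, -3.97, -1.5, 0.19]],
  ],
)

```text
time: 69.88
ee_pos: [0.453, -0.2557, 0.087]
orientation: [2.196, 0.058, -2.189]
contact_force: [0.8, -0.4, -1.3]
finger_gap: 0.0336
```

```bash
python3 - <<'E'
from held import *
stat()
E
```

```text
69.88 [ 0.453  -0.2557  0.087 ] 0.0336 yaw -86.85 [ 0.8 -0.4 -1.3]
```

>>> arm_command(
  motion=[
    [[0, 0, -0.5, 0], [0, 0, -1.0, 0], [0, 0, -1.35, 0], [0, 0, -1.45, 0], [0, 0, -1.5, 0]],
  ],
)

```text
time: 70.5
ee_pos: [0.4534, -0.2541, 0.026]
orientation: [2.193, 0.062, -2.192]
contact_force: [0.2, -0.5, -1.4]
finger_gap: 0.0338
```

>>> arm_command(
  motion=[
    [[0, 0, -0.04, 0], [0, 0, -0.08, 0], [0, 0, -0.11, 0], [0, 0, -0.14, 0], [0, 0, -0.14, 0]],
  ],
)

```text
time: 71.12
ee_pos: [0.4533, -0.2541, 0.0204]
orientation: [2.193, 0.063, -2.192]
contact_force: [-0.9, 1.5, 4.7]
finger_gap: 0.034
```

>>> arm_command(
  motion=[
    [[0, 0, -0.01, 0], [0, 0, -0.01, 0], [0, 0, -0.01, 0], [0, 0, -0.01, 0], [0, 0, -0.01, 0]],
  ],
  claw=50,
)

```text
time: 71.75
ee_pos: [0.4531, -0.254, 0.0195]
orientation: [2.192, 0.063, -2.192]
contact_force: [0.5, -0.5, 0.1]
finger_gap: 0.0499
```

>>> arm_command(
  motion=[
    [[0, 0, 0.5, 0], [0, 0, 1.5, 0], [0, 0, 3, 0], [0, 0, 4.5, 0], [-0.8, 0.6, 5, 0]],
  ],
)

```text
time: 72.38
ee_pos: [0.4222, -0.2308, 0.2228]
orientation: [2.196, 0.059, -2.187]
contact_force: [0.0, -0.2, -0.3]
finger_gap: 0.0501
```

>>> arm_command(
  motion=[
    [[0, 1.4, 0, 0], [0, 2.8, 0, 0], [0, 4.2, 0, 0], [0, 5.6, 0, 0], [0, 7, 0, 0]],
  ],
)

```text
time: 73.0
ee_pos: [0.4208, 0.0517, 0.2198]
orientation: [2.193, 0.063, -2.192]
contact_force: [-0.1, -1.1, 0.3]
finger_gap: 0.0498
```

```bash
python3 - <<'E'
from held import *
t=snapshot('top'); s=snapshot('side'); st=stat(); save(t,'z1'); save(s,'z2')
B=[box(-.06,.06,-.017,.017,.006,.056)]
for p0 in((.4565,-.339,.056),(.4533,-.254,.056)): print(fit([t,s],B,p0,sig=.9))
from cr import crop
crop(t,300,195,390,275,'z3',7); crop(s,250,160,340,240,'z4',7)
E
```

```text
73.1 [0.4207 0.0539 0.2197] 0.0499 yaw -86.43 [-0.5 -0.5 -0.5]
(array([ 0.48072017, -0.34888556,  0.12723532]), np.float64(-6.419167452116073))
(array([ 0.45936918, -0.25388215,  0.01498641]), np.float64(-6.756173462914912))
```

View pics/z1.png

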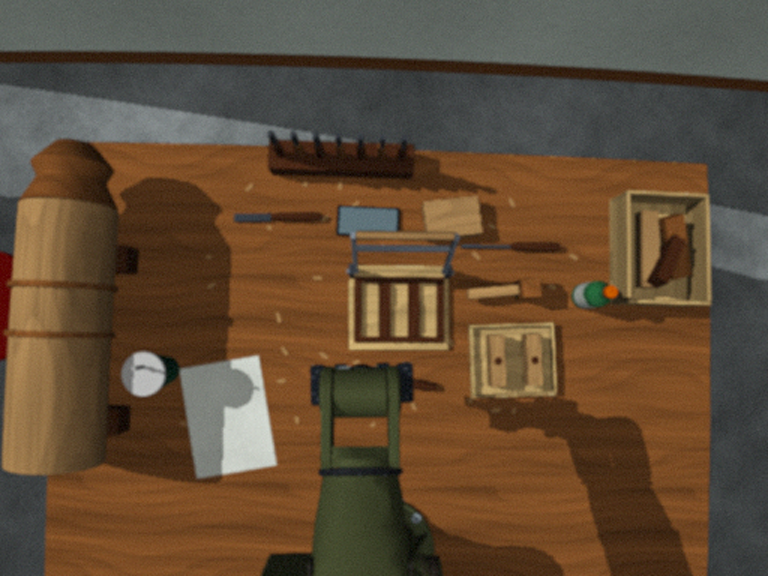

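View pics/z2.png

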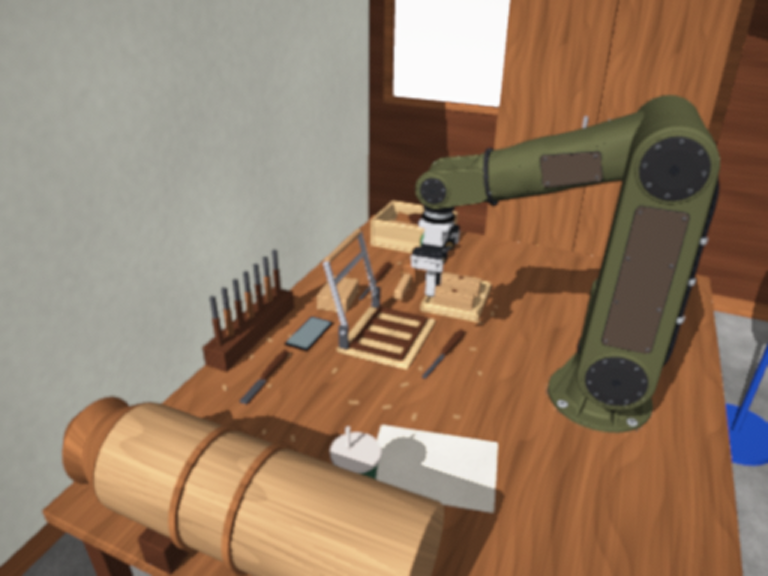

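View pics/z3.png

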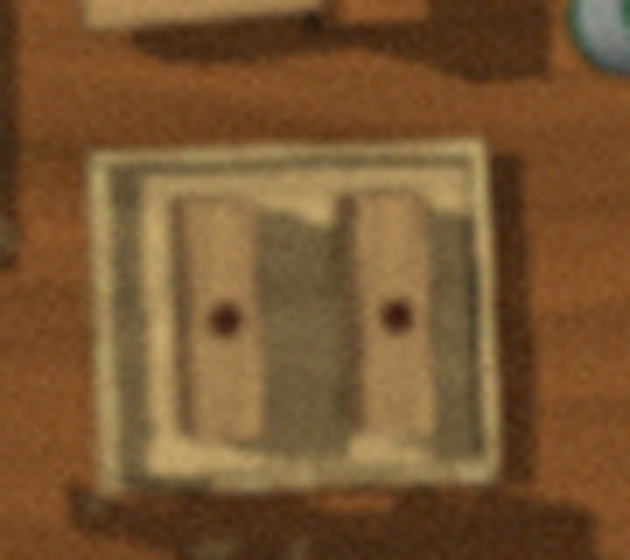

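View pics/z4.png

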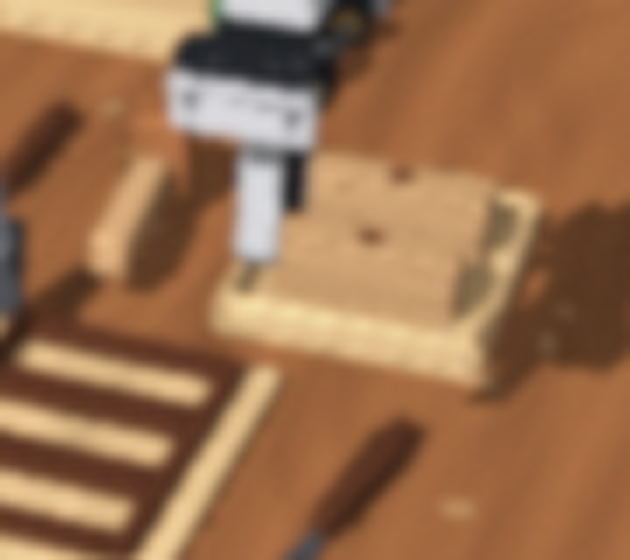

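Both blanks are flat in the tray with pegs up and home, the mallet is standing on its face, the clamp is fully back, and the bystanders look unmoved. The robot is clear of everything, so I'm handing the job in.

```bash
python3 - <<'E'
from workcell import r
print(r.close_job())
E
```

```text
the job is handed in; nothing more can be done
None
```

I did the whole job in the order you asked and handed it in at about 73 s. Two blanks were present. I set them in the middle and right bays and swung the clamp over. I then pressed both pegs down with the mallet held in the gripper until the force jumped to about 23–25 N. The mallet went back on the bench where it had stood, the clamp went fully back, and both blanks went into the tray.

**Last pictures:**
- Both blanks lie flat in the tray with pegs up, and the pegs look flush.
- The mallet stands on its striking face.
- The clamp is back at its stop.
- By eye, nothing else on the bench has moved.

**Checks that failed or disagreed:**
- **First grasp missed:** the reported tool height reads about 30 mm below the true height. I found this by touching the bench with the fingers and corrected for it in every later move.
- **Final blank positions not measured:** the automatic fit of the blanks in the tray gave poor values, so that check rests on the pictures.
- **Mallet position:** fits before and after use differ by about 4 mm at most, within what the fit can resolve.

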